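# Rock the angle gauge to its set tab on the checking block

### The job

Check the pendulum angle gauge on the checking block: take it by its post handle, bring the middle of its base down square across the rounded ridge of the block's sprung stud, and keep it there level, pressing the stud part of the way down, until the pointer settles on the long zero tick for about a second. Then rock the gauge sideways on the ridge until the pointer settles in line with the preset steel tab on the dial. Finish while holding it like that, still gripped and with the stud pressed part of the way down, so that the scale can be read, and leave the dropper bottles and the slide box alone.

Things in the scene. Friction and masses are not known exactly. Their poses are not given: they have to be found in the camera images.
- gauge: Angle gauge, 0.38 to 0.58 kg, upright on the bench at the start. Origin: middle of the flat underside; z up, x out of the white dial (roughly away from the robot at the start), y across the width. Steel base 120 (y) x 44 (x) x 14 mm; case 110 (y) x 26 (x) mm up to 124 mm; on top a square post handle 26 x 26 mm from 124 to 185 mm. A damped pendulum inside the case drives the pointer.
- pointer (a joint): Pointer angle (rad) about the gauge's +x axis at the hub, 104 mm above the underside. 0: tip on the long zero tick at the dial's bottom (gauge level); positive: tip toward the gauge's +y side. It hangs toward the ground: rolling the gauge by a about its own +x makes it read -a. Swings at about 2 Hz, settles in 1 to 2 s.
- pointer_tip (a point): Tip of the 56 mm long dark pointer, in front of the dial; its z axis points along the pointer to the hub.
- tab (a joint): Angle of the preset tab on the dial (rad), same zero and sense as the pointer; between 0.17 and 0.40 at the start (different each time), and stiff, so it stays there.
- tab_tip (a point): Inner end, 60 mm from the hub, of the preset tab: a steel tongue 9 mm wide and 22 mm long on the lower edge of the dial; its z axis points to the hub.
- block: Checking block, fixed to the bench. Origin: middle of its underside; z up. Foot plate 100 (x) x 120 (y) x 10 mm, grey housing 60 (x) x 56 (y) mm up to 46 mm height, and the sprung stud on top. The ridge of the stud runs along the block's x axis.
- stud_top (a point): Middle of the top line of the stud's ridge, 85 mm above the bench when free; moves with the stud. The ridge is a steel half-round of 12 mm radius, 44 mm long along the block's x; beside it on the block's +y side is a lower round shoulder (radius 8 mm, 16 mm aside, top 9 mm lower), not reached by a gauge leaning up to 0.5 rad.
- stud (a joint): How far the stud is pressed down (m): 0 free, 0.010 at its stop. Spring about 1.2 N per mm after 1.2 N of preload.
- dropper_a: Amber dropper bottle, 28 mm diameter, 79 mm tall, loose; origin in the middle of its underside. Leave alone.
- dropper_b: The same kind of bottle, loose. Leave alone.
- slide_box: White closed box for slides, 82 x 102 x 34 mm, loose; origin in the middle of its underside. Leave alone.
Things that resemble listed ones, but are neither listed nor needed, are in the scene too. Of the things like the gauge, leave any that is green or turquoise; of the rest the larger one is meant.

How it is judged:
By the outcome, as a careful person would: the job done as asked, in the order asked, and still so for the second after the job is handed in, while the arm keeps its last pose, push and grip.
It also fails if it takes over 48 s, if anything falls off the work surface, if the arm or the gripper's body presses on something with over 40 N, if the wrist force passes 120 N, or if a joint passes its speed limit or range.

### The arm

A 6-joint arm with a two-finger parallel gripper is mounted at the origin on the work surface. World frame = base frame: x ahead of the robot, y to its left, z up, the work surface at z = 0. Lengths are in m, angles in degrees, forces in N, time in s.
With the tool pointing down it reaches from about 0.275 to 0.825 m from the base axis. Payload 5.2 kg.
Tool frame: the origin (TCP) lies midway between the tips of the shut fingers; the grasp point (between the pads) lies manip.pinch_z behind it (manip.pinch_z is the distance from the TCP to the grasp point, in m); z points along the fingers, y is the direction in which the jaws open and shut (so a half turn about z gives the same grasp; the last joint's range is limited). The gripper opens to 93 mm and grips with 3 to 60 N. Pads are 15 mm wide; open, the fingers measure 128 mm over their backs; the gripper's body (75 mm by 188 mm) begins 65 mm behind the grasp point.
Start: joints at [62.292, 14.817, 87.949, -0, 77.235, -11.62], TCP at [0.152, 0.528, 0.219] pointing down, gripper open.
Joint ranges: [-179.93, 179.93], [-52.35, 119.4], [10.71, 147.94], [-69.91, 249.91], [12.55, 155.21], [-178.61, 178.61]. Speed limits (degrees/s): [147.25, 147.25, 180, 180, 180, 180].

### API

Orientations are given as a 3x3 rotation matrix whose columns are the frame's x, y, z axes.
In Python, from workcell import manip gives the robot as it stands.
- The arm moves only by the tool drive_tool, never from a script. Its argument "steps" is a list of rows, each an object of numbers: "dx", "dy", "dz": the shift along the tool's x, y, z in cm; "turn": the turn about the tool's z in degrees. A call has 1 to 12 rows; each row is the pose to reach, as a shift and turn from the pose measured when the call began, along the tool's axes at that moment; what a row does not reach only later rows make up. A row lasts 1/12 s, in which the tool goes at most 41.7 mm and 7.16 degrees, less where a joint would pass 70% of its speed; a pose out of reach is approached as far as the arm can. A call with a gripper value outside its range is refused whole. "grip" is the finger opening in cm, from 0 to 9.3, set as the call begins (left out, the last holds). The fingers move at their own pace and stop on an object; "force" is the grip in N (left out, the last holds). Time passes only in rows, so rows that repeat a pose let the fingers close. It gives the time, the measured TCP pose, the force and the opening at its end, in the units of the state.
- manip.read_state(): the state, without advancing time (a new reading comes with each control period).
- manip.get_image(name): name is "scene" or "top" or "wrist"; returns the picture (400x640x3 uint8, red, green, blue); there is no depth.
- manip.camera_info(name): a dict with "fx", "fy", "cx", "cy" (pixels), "view" (4x4, takes a point from world to camera coordinates). Camera axes: x right, y up, looking along -z (the intrinsics and any distortion apply to the point x, -y, -z); pixel columns grow to the right and rows downward; lengths in m; the calibration is good to about 2 mm. The wrist camera is an equidistant fisheye: a pixel r from the principal point sees the ray r / f radians off the axis. A picture is of the moment at which its call begins: read the wrist's pose just before it. camera_info takes no time and is no camera call; for the wrist camera it gives the pose at the moment of the call.
- manip.sign_off(): hands the job in, once; it reports no verdict.
The state is a dict: "time": time; "joint_pos": joint angles; "qd": joint speeds; "joint_torque": joint torques, N m; "eef_pos": TCP position; "orientation": TCP orientation; "force": force on the tool from outside, world axes, zero at the start; "wrist_torque": the same for the moment, N m; "width": finger opening in m.
Only numpy, scipy, OpenCV 4.12 (cv2) and the standard library are available. Lean on these libraries where they do the work, as an engineer would, in place of code of your own. Each camera call takes 0.05 s, during which the arm holds its last target.

## Working session

There is one attempt and no reset: what is moved stays moved. The work goes in short steps, Python scripts to look and compute and a tool call to move; the robot and the scene stay as the last step left them, time stands still between calls to the robot, and variables do not carry over. Pictures are saved under pics/ and viewed, and the job is handed in when it is done.

Besides the shell and the picture viewer there is one more tool, called after "Call:" as a command line: name --argument value ..., lists and objects as JSON in quotes. drive_tool: Moves the arm, as the interface text tells. Its arguments: {"type":"object","properties":{"steps":{"type":"array"},"grip":{"type":"number"},"force":{"type":"number"}},"required":["steps"]}

```bash
mkdir -p pics; ls; python3 - <<'E'
from workcell import manip
import cv2,numpy as np
print(manip.read_state(), manip.pinch_z)
for n in ["scene","top","wrist"]:
    ci=manip.camera_info(n); print(n,{k:np.round(v,4).tolist() if not isinstance(v,str) else v for k,v in ci.items()})
    cv2.imwrite(f"pics/{n}0.png",manip.get_image(n)[:,:,::-1])
E
```

```text
pics
{'time': 0.0, 'joint_pos': array([ 6.22926726e+01,  1.48602752e+01,  8.80104711e+01, -2.13406719e-03,
        7.72348691e+01, -1.16210460e+01]), 'qd': array([-0.03689098,  0.04375104, -0.03360462,  0.03779475, -0.05678015,
       -0.06283939]), 'joint_torque': array([ 9.35748221e-05, -4.37317157e+01, -2.83992398e+01,  7.17539107e-02,
        4.13256709e-02, -1.96732135e-04]), 'eef_pos': array([0.15214037, 0.52796851, 0.21781242]), 'orientation': array([[-9.60847677e-01,  2.77075913e-01, -8.24907175e-04],
       [ 2.77076938e-01,  9.60846321e-01, -1.64885629e-03],
       [ 3.35750662e-04, -1.81286249e-03, -9.99998300e-01]]), 'force': array([0.19774714, 0.62302921, 0.66633478]), 'wrist_torque': array([ 0.05239287, -0.00274291, -0.01789746]), 'width': 0.09318114658102174} 0.0188
scene {'fx': 418.0652, 'fy': 418.0652, 'cx': 320.4848, 'cy': 197.162, 'view': [[0.8142, 0.5802, 0.0196, -0.4991], [-0.4188, 0.5637, 0.7119, 0.1103], [0.402, -0.5879, 0.702, -1.2398], [0.0, 0.0, 0.0, 1.0]]}
top {'fx': 447.8508, 'fy': 447.8508, 'cx': 319.8314, 'cy': 198.631, 'view': [[0.0167, -0.9998, 0.012, 0.0875], [0.9908, 0.0181, 0.134, -0.5495], [-0.1342, 0.0096, 0.9909, -1.4337], [0.0, 0.0, 0.0, 1.0]]}
wrist {'fx': 309.7069, 'fy': 309.7069, 'cx': 325.561, 'cy': 194.5515, 'view': [[0.2782, 0.9605, -0.0017, -0.5493], [-0.9189, 0.2656, -0.2916, 0.0346], [-0.2796, 0.0827, 0.9565, -0.3914], [0.0, 0.0, 0.0, 1.0]]}
```

View pics/scene0.png

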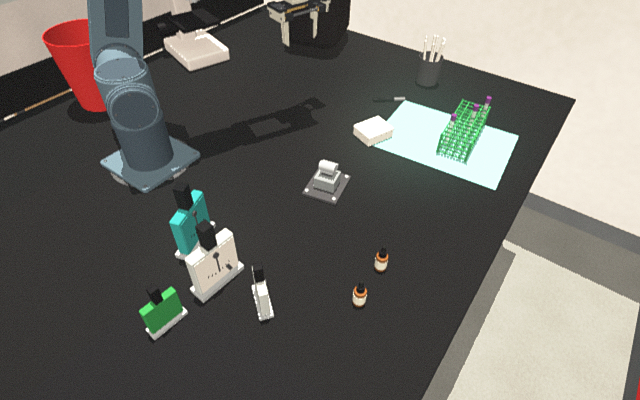

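View pics/top0.png

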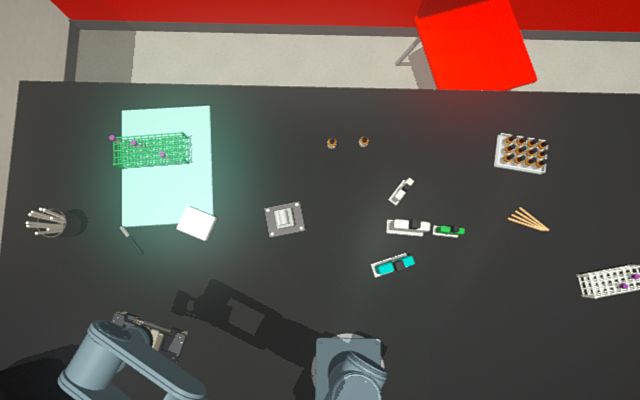

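View pics/wrist0.png

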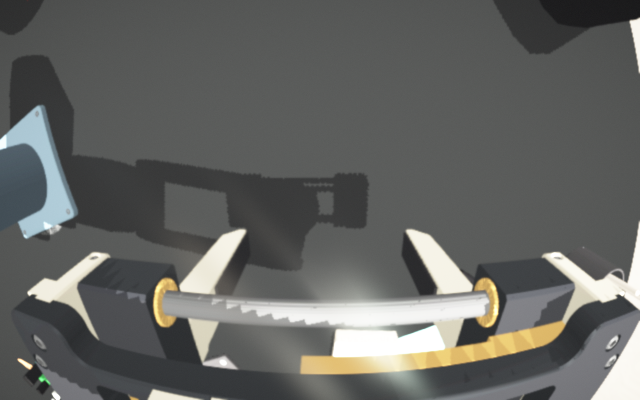

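```bash
python3 - <<'E'
import cv2
s=cv2.imread("pics/scene0.png");t=cv2.imread("pics/top0.png")
a=cv2.resize(s[180:320,160:300],None,fx=4,fy=4,interpolation=cv2.INTER_CUBIC)
cv2.imwrite("pics/c1.png",a)
cv2.imwrite("pics/c2.png",cv2.resize(t[170:285,365:475],None,fx=5,fy=5,interpolation=cv2.INTER_CUBIC))
cv2.imwrite("pics/c3.png",cv2.resize(s[150:210,295:360],None,fx=8,fy=8,interpolation=cv2.INTER_CUBIC))
cv2.imwrite("pics/c4.png",cv2.resize(t[195:245,255:315],None,fx=8,fy=8,interpolation=cv2.INTER_CUBIC))
E
```

```text
(no output)
```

View pics/c1.png

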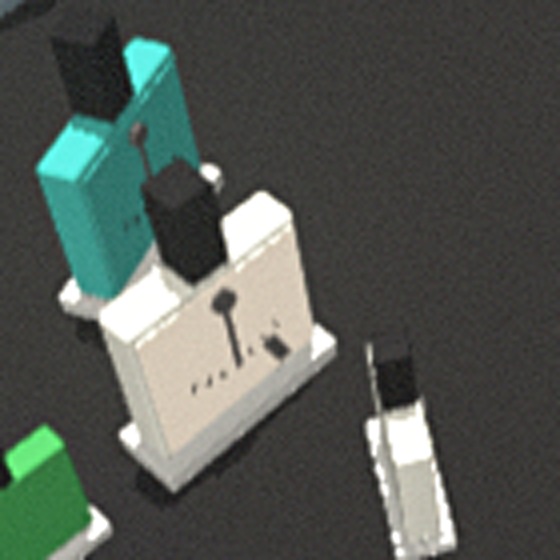

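View pics/c2.png

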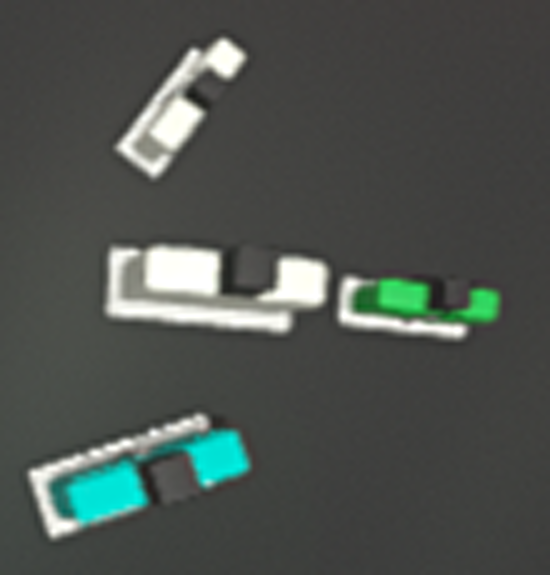

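View pics/c3.png

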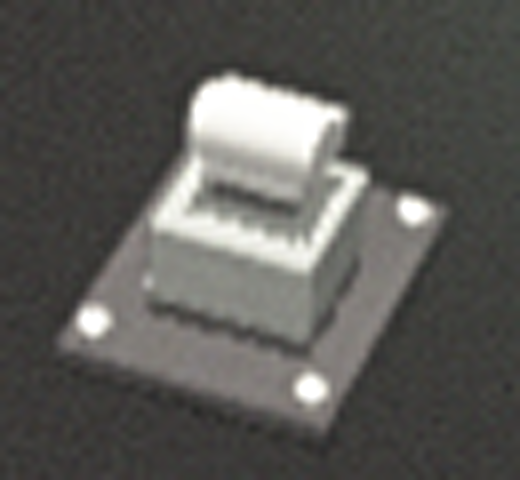

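View pics/c4.png

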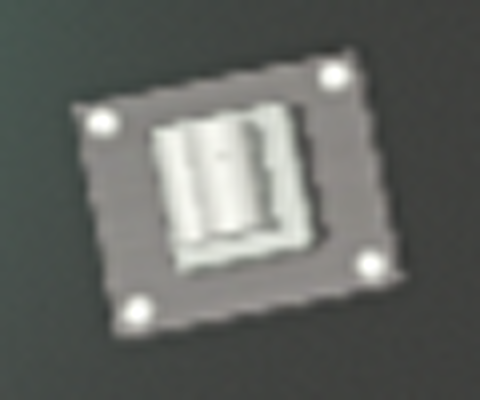

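```bash
cat > h.py <<'E'
import numpy as np
from scipy.optimize import least_squares
CI={'scene':dict(f=418.0652,cx=320.4848,cy=197.162),'top':dict(f=447.8508,cx=319.8314,cy=198.631)}
def proj(n,P,ci=None):
    from workcell import manip
    c=ci or manip.camera_info(n); P=np.atleast_2d(P); V=np.array(c['view'])
    p=P@V[:3,:3].T+V[:3,3]; x,y,z=p[:,0],-p[:,1],-p[:,2]
    if n=='wrist':
        r=np.hypot(x,y); th=np.arctan2(r,z); k=th/np.maximum(r,1e-9); u,v=x*k,y*k
    else: u,v=x/z,y/z
    return np.c_[c['cx']+c['fx']*u,c['cy']+c['fy']*v]
def ray(n,uv,ci):
    c=ci;V=np.array(c['view']);R=V[:3,:3];o=-R.T@V[:3,3]
    u=(uv[0]-c['cx'])/c['fx'];v=(uv[1]-c['cy'])/c['fy']
    if n=='wrist':
        r=np.hypot(u,v);s=np.sin(r)/max(r,1e-9);d=np.array([u*s,-v*s,-np.cos(r)])
    else: d=np.array([u,-v,-1.])
    return o,R.T@(d/np.linalg.norm(d))
def Rz(a): return np.array([[np.cos(a),-np.sin(a),0],[np.sin(a),np.cos(a),0],[0,0,1]])
def fit(obs,x0,z=0.):
    # obs: list (cam, local pt, uv, ci)
    def res(p):
        return np.concatenate([(proj(n,Rz(p[2])@np.array(l)+[p[0],p[1],z],ci)[0]-uv) for n,l,uv,ci in obs])
    s=least_squares(res,x0,loss='soft_l1',f_scale=1.5);return s.x,res(s.x).reshape(-1,2)
def crop(u,v,s,ou,ov): return np.array([(u+.5)/s-.5+ou,(v+.5)/s-.5+ov])
E
python3 - <<'E'
from h import *
from workcell import manip
cs,ct=manip.camera_info('scene'),manip.camera_info('top')
S=lambda l,u,v:('scene',l,crop(u,v,4,160,180),cs)
T=lambda l,u,v:('top',l,crop(u,v,5,365,170),ct)
h=.013
obs=[S([.022,-.06,0],173,492),S([.022,.06,0],335,352),S([-.022,-.06,.014],120,433),
S([.013,.055,.124],297,218),S([.013,-.055,.124],137,342),S([-.013,.055,.124],262,192),S([-.013,-.055,.124],103,315),
S([-h,-h,.185],145,183),S([-h,h,.185],178,157),S([h,h,.185],220,178),
T([-.022,.06,.014],107,315),T([-.022,-.06,.014],290,330),T([.022,.06,.014],110,248),
T([-h,h,.185],230,291),T([-h,-h,.185],277,293),T([h,h,.185],234,245),T([h,-h,.185],279,249)]
p,r=fit(obs,[.5,-.1,0]);print('gauge',p[:2],np.degrees(p[2]));print(r.round(1).tolist())
pg=p
T=lambda l,u,v:('top',l,crop(u,v,8,255,195),ct)
S=lambda l,u,v:('scene',l,crop(u,v,8,295,150),cs)
obs=[T([.05,.06,.01],75,105),T([.05,-.06,.01],350,55),T([-.05,-.06,.01],403,280),T([-.05,.06,.01],118,332),
S([.05,-.06,.01],327,425),S([.05,.06,.01],449,208),S([-.05,-.06,.01],60,345),
T([.03,.028,.046],153,128),T([.03,-.028,.046],288,104),T([-.03,-.028,.046],313,243),T([-.03,.028,.046],180,268),
S([.03,-.028,.046],307,268),S([.03,.028,.046],369,170),S([-.03,-.028,.046],150,228)]
p,r=fit(obs,[.5,.1,0]);print('block',p[:2],np.degrees(p[2]));print(r.round(1).tolist())
for k in (0,):
  for nm,l in dict(c=[0,0,.085],xp=[.022,0,.085],xm=[-.022,0,.085],sh=[0,.016,.076]).items():
    P=Rz(p[2])@l+[p[0],p[1],0]
    a=proj('top',P,ct)[0];b=proj('scene',P,cs)[0]
    print(nm,((a-[255,195]+.5)*8-.5).round(),((b-[295,150]+.5)*8-.5).round())
E
```

```text
gauge [ 0.46068936 -0.18397236] -3.309351469677822
[[1.3, 0.3], [1.3, 0.1], [0.2, 0.4], [-0.2, -1.9], [-1.8, -0.1], [0.2, -1.3], [-1.7, -0.2], [-1.3, 0.4], [0.9, -0.7], [-0.8, 0.4], [-0.3, -0.2], [-0.7, -0.4], [-0.1, 0.0], [0.5, -0.7], [-0.0, -0.4], [0.1, -0.3], [-0.1, -0.4]]
block [0.48162127 0.21398885] 12.661758615445951
[[-0.3, 0.1], [0.7, -0.8], [-0.0, 0.4], [-0.1, 1.3], [0.2, 0.6], [0.2, 0.3], [-0.7, 0.0], [-0.5, 0.0], [-0.4, -0.4], [0.1, 0.2], [-0.3, 0.6], [0.6, 0.8], [0.4, 0.4], [-0.4, -0.4]]
c [224. 177.] [264. 111.]
xp [214. 123.] [326. 128.]
xm [235. 232.] [203.  94.]
sh [186. 188.] [281. 104.]
```

```bash
cat >> h.py <<'E'
def delta(target,turn_world=0):
    from workcell import manip
    s=manip.read_state();R=s['orientation'];d=R.T@(np.array(target)-s['eef_pos'])*100
    print('t',s['time'],'d cm',d.round(2),'yaw',np.degrees(np.arctan2(R[1,0],R[0,0])).round(2),'pos',s['eef_pos'].round(4))
    return d
def camat(tcp):
    from workcell import manip
    s=manip.read_state();c=dict(manip.camera_info('wrist'));V=np.array(c['view']).copy()
    sh=np.array(tcp)-s['eef_pos'];V[:3,3]-=V[:3,:3]@sh;c['view']=V;return c
E
python3 - <<'E'
from h import *
g=np.array([.4607,-.184,0]);yw=np.radians(-3.3)
for tcp in ([.68,-.055,.12],[.66,-.08,.12],[.70,-.02,.13]):
    c=camat(tcp)
    L=[[.016,0,.104],[.016,0,.04],[.016,.02,.04],[.016,-.03,.05],[.022,.06,0],[.022,-.06,0],[0,0,.185]]
    print(tcp,proj('wrist',np.array(L)@Rz(yw).T+g,c).round().tolist())
delta([.68,-.055,.22])
cs,ct=__import__('workcell').manip.camera_info('scene'),__import__('workcell').manip.camera_info('top')
for uv,z in (((331,143),.04),((364,142),.04),((401,190),.1),((197,222),.03)):
    o,d=ray('top',uv,ct);print(uv,(o+d*(z-o[2])/d[2]).round(3))
E
```

```text
[0.68, -0.055, 0.12] [[79.0, 20.0], [125.0, 32.0], [142.0, 23.0], [95.0, 44.0], [199.0, 22.0], [106.0, 65.0], [-4.0, -19.0]]
[0.66, -0.08, 0.12] [[106.0, 26.0], [151.0, 39.0], [170.0, 30.0], [119.0, 50.0], [227.0, 30.0], [126.0, 72.0], [19.0, -18.0]]
[0.7, -0.02, 0.13] [[57.0, 24.0], [101.0, 33.0], [116.0, 24.0], [75.0, 44.0], [169.0, 21.0], [87.0, 64.0], [-18.0, -7.0]]
t 0.15 d cm [-66.87 -41.4   -0.16] yaw 163.91 pos [0.1522 0.5281 0.218 ]
(331, 143) [0.735 0.063 0.04 ]
(364, 142) [ 0.741 -0.047  0.04 ]
(401, 190) [ 0.571 -0.158  0.1  ]
(197, 222) [0.465 0.497 0.03 ]
```

Call:
drive_tool --steps '[{"dx": -65.6,"dy": -44.3,"dz": 0},{"dx": -65.6,"dy": -44.3,"dz": 0},{"dx": -65.6,"dy": -44.3,"dz": 0},{"dx": -65.6,"dy": -44.3,"dz": 0},{"dx": -65.6,"dy": -44.3,"dz": 0},{"dx": -65.6,"dy": -44.3,"dz": 0},{"dx": -65.6,"dy": -44.3,"dz": 0},{"dx": -65.6,"dy": -44.3,"dz": 0},{"dx": -65.6,"dy": -44.3,"dz": 0},{"dx": -65.6,"dy": -44.3,"dz": 0},{"dx": -65.6,"dy": -44.3,"dz": 0},{"dx": -65.6,"dy": -44.3,"dz": 0}]'

```text
invalid input
```

```bash
python3 -c "
from h import *
delta([.66,-.08,.12])"
```

```text
t 0.15 d cm [-65.65 -44.34   9.84] yaw 163.91 pos [0.1522 0.5281 0.218 ]
```

Call:
drive_tool --steps '[{"dx": -3.4,"dy": -2.3,"dz": 0,"turn": 0},{"dx": -6.8,"dy": -4.6,"dz": 0,"turn": 0},{"dx": -10.2,"dy": -6.9,"dz": 0,"turn": 0},{"dx": -13.6,"dy": -9.2,"dz": 0,"turn": 0},{"dx": -17,"dy": -11.5,"dz": 0,"turn": 0},{"dx": -20.4,"dy": -13.8,"dz": 0,"turn": 0},{"dx": -23.8,"dy": -16.1,"dz": 0,"turn": 0},{"dx": -27.2,"dy": -18.4,"dz": 0,"turn": 0},{"dx": -30.6,"dy": -20.7,"dz": 0,"turn": 0},{"dx": -34,"dy": -23,"dz": 0,"turn": 0},{"dx": -37.4,"dy": -25.3,"dz": 0,"turn": 0},{"dx": -40.8,"dy": -27.6,"dz": 0,"turn": 0}]'

```text
time: 1.15
eef_pos: [0.4685, 0.148, 0.2182]
orientation: [[-0.961, 0.277, -0.001], [0.277, 0.961, -0.001], [0.0, -0.001, -1.0]]
force: [0.8, 1.5, -0.3]
width: 0.093
```

```bash
python3 -c "
from h import *
delta([.66,-.08,.12])"
```

```text
t 1.15 d cm [-24.73 -16.58   9.83] yaw 163.89 pos [0.4685 0.148  0.2182]
```

Call:
drive_tool --steps '[{"dx": -3.3,"dy": -2.2,"dz": 0,"turn": 0},{"dx": -6.6,"dy": -4.4,"dz": 0,"turn": 0},{"dx": -9.9,"dy": -6.6,"dz": 1,"turn": 0},{"dx": -13.2,"dy": -8.8,"dz": 2,"turn": 0},{"dx": -16.4,"dy": -11,"dz": 3.5,"turn": 0},{"dx": -19.2,"dy": -12.9,"dz": 5.5,"turn": 0},{"dx": -22,"dy": -14.8,"dz": 7.5,"turn": 0},{"dx": -24.7,"dy": -16.6,"dz": 9.8,"turn": 0},{"dx": -24.7,"dy": -16.6,"dz": 9.8,"turn": 0},{"dx": -24.7,"dy": -16.6,"dz": 9.8,"turn": 0}]'

```text
time: 1.98
eef_pos: [0.6586, -0.0813, 0.1169]
orientation: [[-0.96, 0.28, -0.006], [0.28, 0.96, 0.001], [0.006, -0.001, -1.0]]
force: [-0.8, 0.3, 0.7]
width: 0.0928
```

```bash
python3 -c "
from h import *
from workcell import manip
import cv2,pickle
s=manip.read_state();c=manip.camera_info('wrist');im=manip.get_image('wrist')[:,:,::-1]
pickle.dump(c,open('w1.pkl','wb'))
cv2.imwrite('pics/w1.png',im)
cv2.imwrite('pics/w1c.png',cv2.resize(im[0:100,80:240],None,fx=5,fy=5,interpolation=cv2.INTER_CUBIC))
print(s['eef_pos'])"
```

```text
[ 0.65863666 -0.08131234  0.1169217 ]
```

View pics/w1.png

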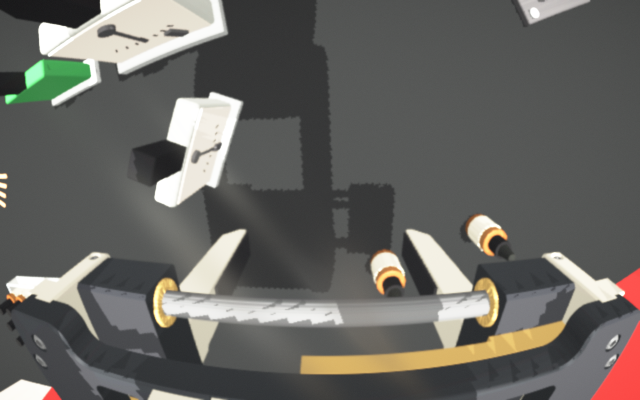

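View pics/w1c.png

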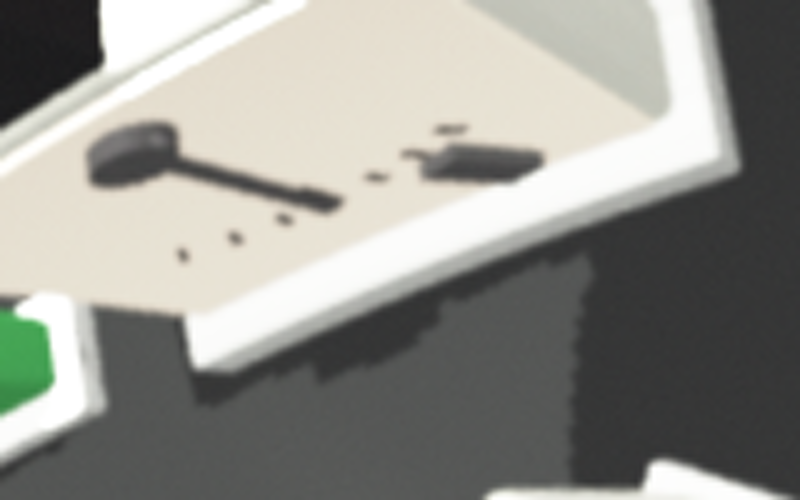

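```bash
python3 - <<'E'
from h import *
import pickle,cv2
c=pickle.load(open('w1.pkl','rb'))
W=lambda l,u,v:('wrist',l,crop(u,v,5,80,0),c)
obs=[W([.022,.06,.014],730,160),W([.022,-.06,.014],203,358),W([.022,.06,0],738,172),W([.022,-.06,0],207,372),W([.013,-.055,.014],188,316),W([.013,.055,.014],665,122)]
p,r=fit(obs,[.46,-.184,-.05]);print(p[:2],np.degrees(p[2]));print(r.round(1).tolist())
def pt(a,rad,x,w=0):
    return Rz(p[2])@np.array([x,np.sin(a)*rad+np.cos(a)*w,.104-np.cos(a)*rad+np.sin(a)*w])+[p[0],p[1],0]
cr=lambda P:((proj('wrist',P,c)[0]-[80,0]+.5)*5-.5).round()
for x in (.014,.017,.02,.023):
    print(x,'hub',cr(pt(0,0,x)),'tip0',cr(pt(0,.056,x)),[ (a,cr(pt(a,.06,x)),cr(pt(a,.082,x))) for a in (.2,.25,.3,.35)])
for a in np.arange(-.3,.41,.1): print(round(a,1),cr(pt(a,.06,.013)))
a=cv2.imread('pics/w1.png')[15:50,140:195]
cv2.imwrite('pics/w1d.png',cv2.resize(a,None,fx=14,fy=14,interpolation=cv2.INTER_CUBIC))
E
```

```text
[ 0.4616323  -0.18513985] -5.129826275239759
[[-3.8, -0.3], [-3.8, 1.3], [-0.7, 0.4], [3.2, -0.9], [1.6, -0.2], [2.5, -0.0]]
0.014 hub [122. 137.] tip0 [323. 193.] [(0.2, array([388., 171.]), array([467., 184.])), (0.25, array([401., 165.]), array([484., 176.])), (0.3, array([413., 158.]), array([500., 167.])), (0.35, array([424., 151.]), array([516., 159.]))]
0.017 hub [124. 156.] tip0 [325. 209.] [(0.2, array([391., 187.]), array([469., 199.])), (0.25, array([403., 180.]), array([486., 191.])), (0.3, array([415., 174.]), array([502., 182.])), (0.35, array([427., 167.]), array([518., 174.]))]
0.02 hub [126. 174.] tip0 [328. 225.] [(0.2, array([393., 203.]), array([472., 214.])), (0.25, array([406., 196.]), array([488., 206.])), (0.3, array([418., 190.]), array([505., 198.])), (0.35, array([429., 183.]), array([521., 189.]))]
0.023 hub [128. 193.] tip0 [330. 241.] [(0.2, array([396., 219.]), array([474., 229.])), (0.25, array([408., 212.]), array([491., 221.])), (0.3, array([420., 206.]), array([507., 213.])), (0.35, array([432., 199.]), array([523., 205.]))]
-0.3 [246. 226.]
-0.2 [277. 215.]
-0.1 [306. 204.]
0.0 [334. 192.]
0.1 [362. 179.]
0.2 [388. 166.]
0.3 [412. 152.]
0.4 [435. 138.]
```

View pics/w1d.png

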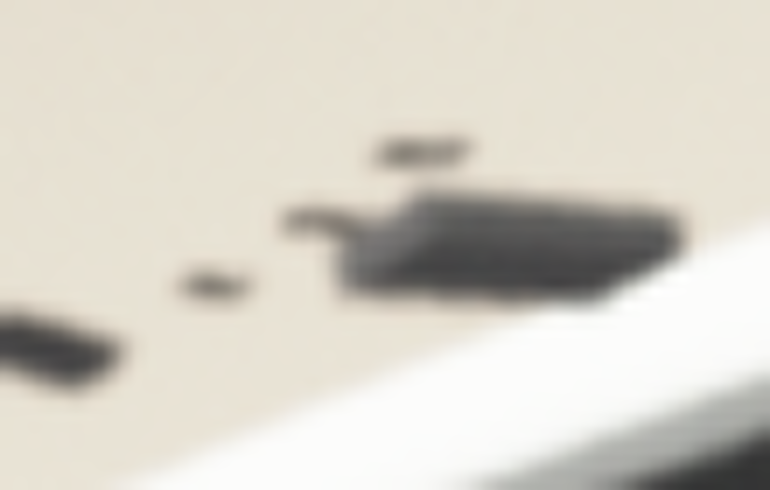

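```bash
python3 - <<'E'
from h import *
import pickle
from scipy.spatial.transform import Rotation as Ro
c=pickle.load(open('w1.pkl','rb'))
C=lambda u,v:crop(u,v,5,80,0)
base=[([.022,.06,.014],730,160),([.022,-.06,.014],203,358),([.022,.06,0],738,172),([.022,-.06,0],207,372),([.013,-.055,.014],188,316),([.013,.055,.014],665,122)]
ticks=[(-3,182,255),(-2,235,238),(-1,285,218),(1,375,177),(2,413,154),(3,450,129)]
D=np.radians(10)
def loc(a,rad,x): return [x,np.sin(a)*rad,.104-np.cos(a)*rad]
def pr(q,l):
    R=Ro.from_rotvec(q[3:6]).as_matrix();return proj('wrist',R@np.array(l)+q[:3],{**c,'fx':c['fx']*q[6],'fy':c['fy']*q[6]})[0]
def res(q,full=True):
    r=[pr(q,l)-C(u,v) for l,u,v in base]
    r+=[pr(q,loc(k*D,q[7],q[8]))-C(u,v) for k,u,v in ticks]
    r+=[pr(q,loc(q[12],0,q[9]))-C(132,147),pr(q,loc(q[12],.056,q[9]))-C(338,202)]
    # tab
    r+=[pr(q,loc(q[10],.060,q[11]))-C(439.6,168)]
    r=np.concatenate(r)
    pri=np.array([(q[0]-.461)/.004,(q[1]+.1845)/.004,q[2]/.003,q[3]/.01,q[4]/.01,(q[5]+.06)/.03,(q[6]-1)/FS,(q[7]-.055)/.006,(q[8]-.0132)/.0005,(q[9]-.016)/.003,(q[11]-.0155)/.001,q[12]/.01])
    return np.concatenate([r/.5,pri])
for FS in (.002,.1):
    s=least_squares(res,[.461,-.184,0,0,0,-.06,1,.055,.0132,.016,.3,.0155,0],loss='soft_l1')
    print(FS,s.cost,s.x.round(4).tolist());print((s.fun[:30]*.5).reshape(-1,2).round(1).tolist())
    for a in (.25,.3,.35): print(a,((pr(s.x,loc(a,.06,s.x[11]))-[80,0]+.5)*5-.5).round(1),((pr(s.x,loc(a,.082,s.x[11]))-[80,0]+.5)*5-.5).round(1))
E
```

```text
0.002 36.507084529830614 [0.4618, -0.185, -0.0012, -0.0055, 0.0061, -0.0813, 1.0, 0.0564, 0.0144, 0.0152, 0.3725, 0.0173, 0.0107]
[[-2.9, -0.3], [-2.8, 1.9], [0.1, 0.3], [4.0, -0.3], [2.4, 0.4], [3.3, 0.1], [-0.1, -0.4], [-0.3, -0.3], [-0.3, 0.0], [0.1, -0.1], [0.5, -0.0], [-0.0, 0.2], [0.2, 0.2], [-0.9, -0.2], [-0.1, -0.2]]
0.25 [410.2 183.8] [491.6 193.5]
0.3 [422.3 177. ] [508.  185.1]
0.35 [433.9 170.1] [523.9 176.6]
0.1 36.50449450993519 [0.4619, -0.185, -0.0014, -0.0054, 0.0059, -0.0812, 1.0007, 0.0564, 0.0144, 0.0152, 0.3724, 0.0172, 0.0106]
[[-2.9, -0.3], [-2.8, 1.9], [0.1, 0.3], [4.0, -0.3], [2.4, 0.4], [3.3, 0.1], [-0.1, -0.4], [-0.3, -0.3], [-0.3, 0.0], [0.1, -0.1], [0.5, -0.0], [-0.0, 0.2], [0.2, 0.2], [-0.9, -0.2], [-0.1, -0.2]]
0.25 [410.2 183.8] [491.6 193.5]
0.3 [422.3 177. ] [508.  185.1]
0.35 [433.9 170.1] [523.9 176.5]
```

Call:
drive_tool --steps '[{"dx": 0,"dy": -1.5,"dz": -2,"turn": 6.5},{"dx": -0.5,"dy": -4,"dz": -2,"turn": 13},{"dx": -1,"dy": -7,"dz": -2,"turn": 19.5},{"dx": -1.8,"dy": -10,"dz": -2,"turn": 26},{"dx": -2.6,"dy": -12.5,"dz": -2,"turn": 32.5},{"dx": -3.2,"dy": -14.5,"dz": -2,"turn": 39},{"dx": -3.7,"dy": -15.7,"dz": -2,"turn": 46},{"dx": -3.7,"dy": -15.7,"dz": -2,"turn": 53},{"dx": -3.7,"dy": -15.7,"dz": -2,"turn": 54},{"dx": -3.7,"dy": -15.7,"dz": -2,"turn": 54},{"dx": -3.7,"dy": -15.7,"dz": -2,"turn": 54}]'

```text
time: 2.95
eef_pos: [0.651, -0.2399, 0.1403]
orientation: [[-0.344, 0.939, -0.002], [0.939, 0.344, -0.0], [0.001, -0.002, -1.0]]
force: [-0.3, 0.3, 0.7]
width: 0.0932
```

```bash
python3 -c "
from h import *
from workcell import manip
import cv2,pickle
s=manip.read_state();c=manip.camera_info('wrist');im=manip.get_image('wrist')[:,:,::-1]
pickle.dump(c,open('w2.pkl','wb'))
cv2.imwrite('pics/w2.png',im)
u,v=proj('wrist',[[.477,-.185,.06]],c)[0];print(u,v)
u0=int(max(0,u-70));v0=int(max(0,v-50));print(u0,v0)
cv2.imwrite('pics/w2c.png',cv2.resize(im[v0:v0+100,u0:u0+140],None,fx=5,fy=5,interpolation=cv2.INTER_CUBIC))
print(s['eef_pos'])"
```

```text
156.76477607742467 77.81799461843362
86 27
[ 0.65103864 -0.23987925  0.14027601]
```

View pics/w2c.png

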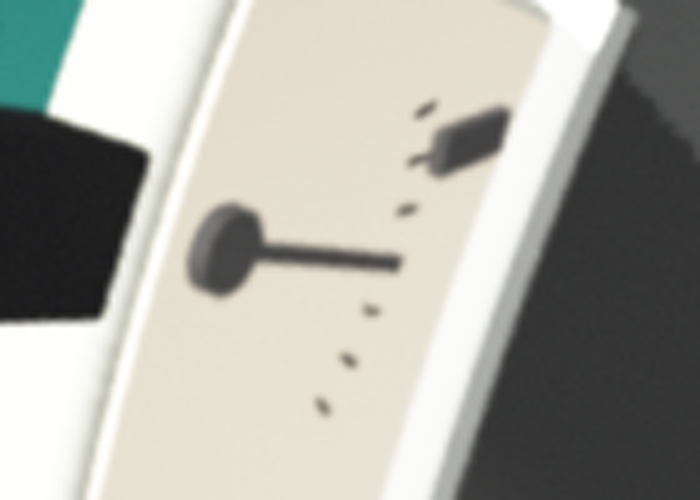

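View pics/w2.png

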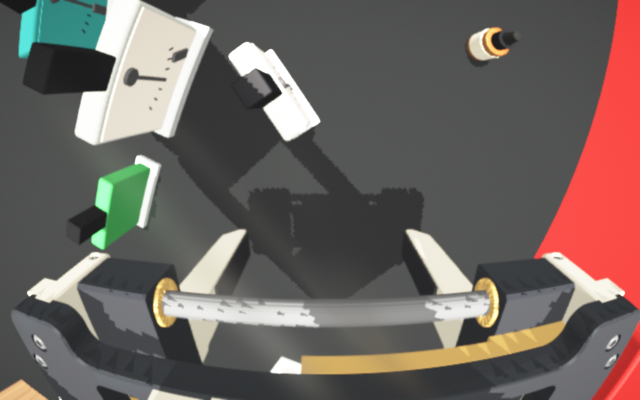

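```bash
python3 - <<'E'
from h import *
import pickle,cv2
from scipy.spatial.transform import Rotation as Ro
c1=pickle.load(open('w1.pkl','rb'));c2=pickle.load(open('w2.pkl','rb'))
C1=lambda u,v:crop(u,v,5,80,0)
C2=lambda u,v:crop(u,v,5,86,27)
t1=[(-3,182,255),(-2,235,238),(-1,285,218),(1,375,177),(3,450,129)]
t2=[(-3,323,407),(-2,348,360),(-1,372,311),(1,406,209),(3,426,109)]
def loc(a,rad,x): return [x,np.sin(a)*rad,.104-np.cos(a)*rad]
# params: g1(6), g2(6) , r, D, xp, 
def pr(c,q,l):
    return proj('wrist',Ro.from_rotvec(q[3:6]).as_matrix()@np.array(l)+q[:3],c)[0]
def res(q):
    r=[]
    for c,C,T,g,hub,tip in ((c1,C1,t1,q[:6],(132,147),(338,202)),(c2,C2,t2,q[6:12],(234,252),(400,264))):
        r+=[pr(c,g,loc(k*q[13],q[12],.0132))-C(u,v) for k,u,v in T]
        r+=[pr(c,g,loc(0,0,q[14]))-C(*hub),pr(c,g,loc(0,.056,q[15]))-C(*tip)]
    r=np.concatenate(r)/.4
    pri=[]
    for g in (q[:6],q[6:12]): pri+=[(g[0]-.461)/.003,(g[1]+.1845)/.003,g[2]/.003,g[3]/.008,g[4]/.008,(g[5]+.06)/.02]
    pri+=[(q[14]-.017)/.003,(q[15]-.017)/.003,(q[12]-.055)/.005]
    return np.concatenate([r,pri])
s=least_squares(res,[.461,-.184,0,0,0,-.06]*2+[.055,.1745,.017,.017],loss='soft_l1');q=s.x
print(s.cost,q.round(4).tolist());print((s.fun[:28]*.4).reshape(-1,2).round(1).tolist())
# overlay tab candidates
for i,(c,g,im) in enumerate(((c1,q[:6],'pics/w1.png'),(c2,q[6:12],'pics/w2.png'))):
  tiles=[]
  for a in (.33,.36,.39):
    S=10;o=[[140,10],[160,30]][i]
    t=cv2.resize(cv2.imread(im)[o[1]:o[1]+40,o[0]:o[0]+40],None,fx=S,fy=S,interpolation=cv2.INTER_CUBIC)[:,:400]
    for x,col in ((.0135,(255,0,0)),(.016,(0,0,255))):
      P=[]
      for rad,w in ((.06,-.0045),(.06,.0045),(.082,.0045),(.082,-.0045)):
        l=np.array([x,np.sin(a)*rad+np.cos(a)*w,.104-np.cos(a)*rad+np.sin(a)*w])
        P.append(((pr(c,g,l)-o+.5)*S-.5))
      cv2.polylines(t,[np.round(P).astype(int)],True,col,1)
    cv2.putText(t,str(a),(5,390),0,.6,(0,255,0),1)
    tiles.append(t[:, :260] if 0 else cv2.resize(t,(266,266)))
  cv2.imwrite(f'pics/ov{i}.png',np.hstack(tiles))
a=np.vstack([cv2.imread('pics/ov0.png'),cv2.imread('pics/ov1.png')]);cv2.imwrite('pics/ov.png',a)
E
```

```text
8.661061736287989 [0.4653, -0.1828, 0.0003, 0.0045, -0.0082, -0.0725, 0.4634, -0.1842, -0.0015, 0.0008, 0.0182, -0.0717, 0.0547, 0.1787, 0.0145, 0.0141]
[[-0.0, -0.2], [-0.2, -0.1], [-0.1, 0.1], [0.3, -0.2], [-0.1, -0.4], [0.5, 0.3], [-0.2, 0.5], [0.1, -0.0], [0.3, 0.0], [-0.0, 0.0], [0.2, 0.2], [-0.0, 0.2], [-0.4, -0.2], [-0.2, -0.3]]
```

View pics/ov.png

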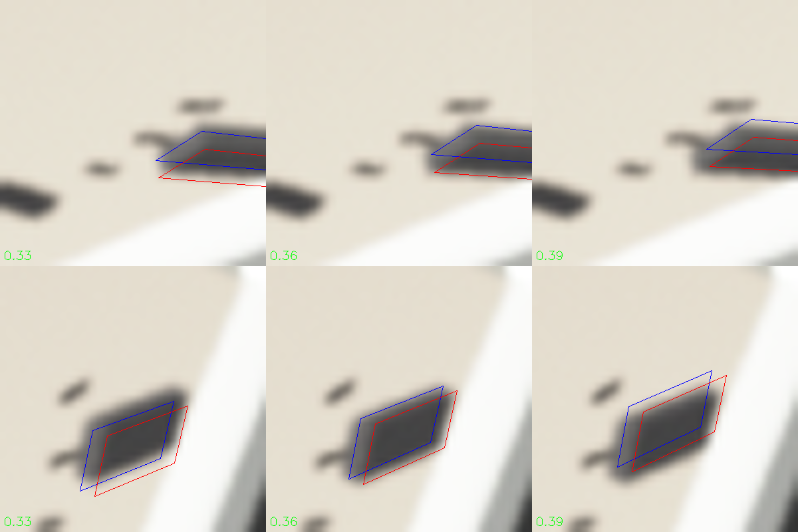

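Call:
drive_tool --steps '[{"dx": 0,"dy": 0,"dz": -4,"turn": 6},{"dx": 0,"dy": 0,"dz": -8,"turn": 12},{"dx": 2,"dy": -2.7,"dz": -10,"turn": 18},{"dx": 4.4,"dy": -5.9,"dz": -10,"turn": 24},{"dx": 6.8,"dy": -9.1,"dz": -10,"turn": 24},{"dx": 9.2,"dy": -12.3,"dz": -10,"turn": 24},{"dx": 11.7,"dy": -15.7,"dz": -10,"turn": 24},{"dx": 11.7,"dy": -15.7,"dz": -10,"turn": 24},{"dx": 11.7,"dy": -15.7,"dz": -10,"turn": 24},{"dx": 11.7,"dy": -15.7,"dz": -10,"turn": 24}]'

```text
time: 3.83
eef_pos: [0.4644, -0.1839, 0.2416]
orientation: [[0.067, 0.998, -0.0], [0.998, -0.067, -0.002], [-0.002, -0.0, -1.0]]
force: [-0.1, -1.3, -0.1]
width: 0.0931
```

```bash
cat > snap.py <<'E'
import sys,cv2,pickle
from h import *
from workcell import manip
tag=sys.argv[1]
s=manip.read_state();print('t',s['time'],s['eef_pos'].round(4),'F',s['force'].round(2),'T',s['wrist_torque'].round(2),'w',round(s['width'],4),'yaw',np.degrees(np.arctan2(s['orientation'][1,0],s['orientation'][0,0])).round(2))
for n in sys.argv[2:]:
    c=manip.camera_info(n);im=manip.get_image(n)[:,:,::-1]
    cv2.imwrite(f'pics/{n}_{tag}.png',im);pickle.dump((c,s['eef_pos'],s['orientation']),open(f'{n}_{tag}.pkl','wb'))
E
python3 snap.py a wrist; python3 -c "
from h import *
delta([.463,-.184,.138])"
```

```text
t 3.8333 [ 0.4644 -0.1839  0.2416] F [-0.13 -1.29 -0.09] T [-0.06  0.06 -0.01] w 0.0931 yaw 86.19
t 3.8833 d cm [ 0.03 -0.2  10.33] yaw 86.17 pos [ 0.465  -0.1843  0.2413]
```

View pics/wrist_a.png

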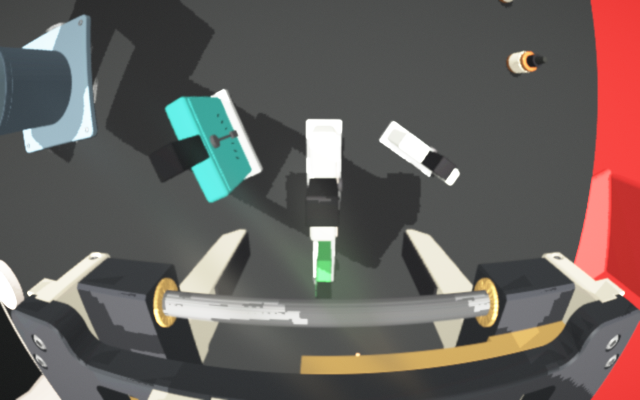

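```bash
python3 - <<'E'
from h import *
import pickle,cv2
c,_,_=pickle.load(open('wrist_a.pkl','rb'))
h=.013;a=np.radians(-4)
for nm,L in dict(post=[[h,h,.185],[-h,h,.185],[-h,-h,.185],[h,-h,.185]],case=[[.013,.055,.124],[-.013,.055,.124],[.013,-.055,.124],[-.013,-.055,.124],[.013,.013,.124],[-.013,.013,.124]]).items():
    print(nm,proj('wrist',np.array(L)@Rz(a).T+[.463,-.184,0],c).round(1).tolist())
im=cv2.imread('pics/wrist_a.png')[110:290,270:380];cv2.imwrite('pics/wa.png',cv2.resize(im,None,fx=3.3,fy=3.3,interpolation=cv2.INTER_CUBIC))
E
```

```text
post [[339.4, 195.7], [304.9, 195.7], [305.5, 227.5], [338.9, 227.6]]
case [[337.1, 131.9], [308.6, 131.9], [335.8, 242.0], [310.1, 241.9], [336.7, 176.5], [309.0, 176.4]]
```

View pics/wa.png

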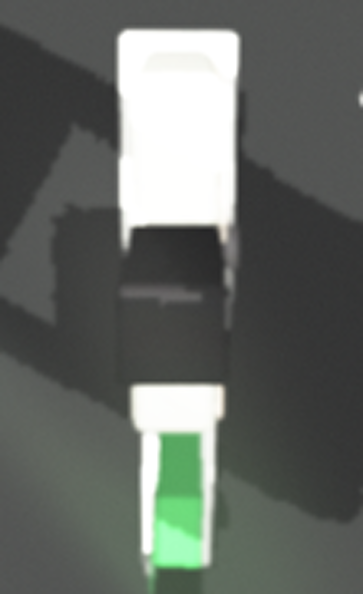

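Call:
drive_tool --steps '[{"dx": 0,"dy": -0.2,"dz": 3,"turn": 0},{"dx": 0,"dy": -0.2,"dz": 6,"turn": 0},{"dx": 0,"dy": -0.2,"dz": 8.5,"turn": 0},{"dx": 0,"dy": -0.2,"dz": 10.3,"turn": 0},{"dx": 0,"dy": -0.2,"dz": 10.3,"turn": 0}]'

```text
time: 4.3
eef_pos: [0.4622, -0.1834, 0.1344]
orientation: [[0.066, 0.998, -0.006], [0.998, -0.066, 0.002], [0.002, -0.006, -1.0]]
force: [-0.2, 1.1, 0.4]
width: 0.0928
```

Call:
drive_tool --steps '[{"dx": 0,"dy": 0,"dz": 0,"turn": 0},{"dx": 0,"dy": 0,"dz": 0,"turn": 0},{"dx": 0,"dy": 0,"dz": 0,"turn": 0},{"dx": 0,"dy": 0,"dz": 0,"turn": 0},{"dx": 0,"dy": 0,"dz": 0,"turn": 0},{"dx": 0,"dy": 0,"dz": 0,"turn": 0},{"dx": 0,"dy": 0,"dz": 0,"turn": 0},{"dx": 0,"dy": 0,"dz": 0,"turn": 0}]' --grip 1.5 --force 20

```text
time: 4.97
eef_pos: [0.4623, -0.1834, 0.1348]
orientation: [[0.066, 0.998, -0.006], [0.998, -0.066, 0.002], [0.002, -0.006, -1.0]]
force: [-0.5, -0.0, 1.1]
width: 0.044
```

Call:
drive_tool --steps '[{"dx": 0,"dy": 0,"dz": 0,"turn": 0},{"dx": 0,"dy": 0,"dz": 0,"turn": 0},{"dx": 0,"dy": 0,"dz": 0,"turn": 0},{"dx": 0,"dy": 0,"dz": 0,"turn": 0},{"dx": 0,"dy": 0,"dz": 0,"turn": 0}]'

```text
time: 5.38
eef_pos: [0.4623, -0.1835, 0.1348]
orientation: [[0.066, 0.998, -0.005], [0.998, -0.066, 0.002], [0.002, -0.006, -1.0]]
force: [-0.5, 0.5, 1.5]
width: 0.0265
```

Call:
drive_tool --steps '[{"dx": 0,"dy": 0,"dz": -1,"turn": 0},{"dx": 0,"dy": 0,"dz": -2,"turn": 0},{"dx": 0,"dy": 0,"dz": -4,"turn": 0},{"dx": 0,"dy": 0,"dz": -4,"turn": 0}]'

```text
time: 5.72
eef_pos: [0.4642, -0.1847, 0.1783]
orientation: [[0.066, 0.998, -0.001], [0.998, -0.066, -0.001], [-0.001, -0.001, -1.0]]
force: [0.2, -0.5, -4.3]
width: 0.0258
```

```bash
python3 snap.py b wrist scene
```

```text
t 5.7167 [ 0.4642 -0.1847  0.1783] F [ 0.2  -0.55 -4.29] T [-0.13 -0.12  0.03] w 0.0258 yaw 86.23
```

View pics/wrist_b.png

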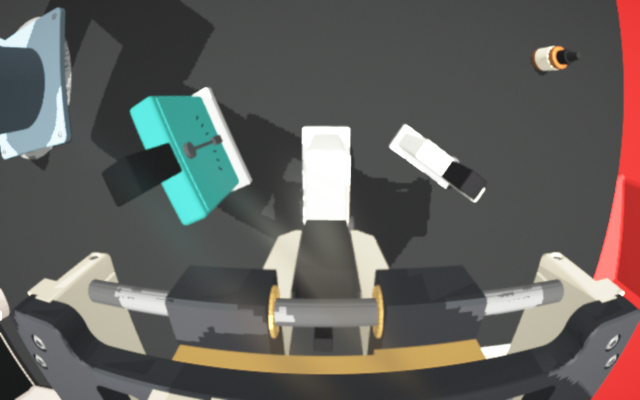

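View pics/scene_b.png

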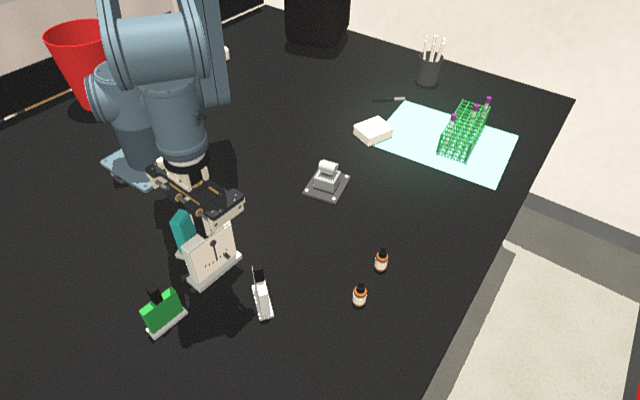

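Call:
drive_tool --steps '[{"dx": 0,"dy": 0,"dz": -3,"turn": 0},{"dx": 1,"dy": 0,"dz": -6,"turn": 0},{"dx": 3,"dy": 0,"dz": -9,"turn": -1},{"dx": 5.5,"dy": -0.1,"dz": -10,"turn": -2},{"dx": 8.5,"dy": -0.2,"dz": -10,"turn": -4},{"dx": 11.5,"dy": -0.3,"dz": -10,"turn": -6},{"dx": 15,"dy": -0.4,"dz": -10,"turn": -8},{"dx": 18.5,"dy": -0.5,"dz": -10,"turn": -10},{"dx": 22,"dy": -0.6,"dz": -10,"turn": -12},{"dx": 25.5,"dy": -0.7,"dz": -10,"turn": -14},{"dx": 28.5,"dy": -0.8,"dz": -10,"turn": -15.5},{"dx": 31,"dy": -0.8,"dz": -10,"turn": -16.4}]'

```text
time: 6.82
eef_pos: [0.4746, 0.1283, 0.2744]
orientation: [[-0.221, 0.975, -0.006], [0.975, 0.221, 0.001], [0.003, -0.006, -1.0]]
force: [-0.1, -1.0, -5.5]
width: 0.0263
```

```bash
python3 -c "
from h import *
delta([.4816,.214,.26])"
```

```text
t 6.8167 d cm [8.2  2.59 1.45] yaw 102.77 pos [0.4746 0.1283 0.2744]
```

Call:
drive_tool --steps '[{"dx": 2.5,"dy": 0.8,"dz": 0.4,"turn": 0},{"dx": 5,"dy": 1.6,"dz": 0.8,"turn": 0},{"dx": 7,"dy": 2.2,"dz": 1.2,"turn": 0},{"dx": 8.2,"dy": 2.6,"dz": 1.4,"turn": 0},{"dx": 8.2,"dy": 2.6,"dz": 1.4,"turn": 0},{"dx": 8.2,"dy": 2.6,"dz": 1.4,"turn": 0},{"dx": 8.2,"dy": 2.6,"dz": 1.4,"turn": 0}]'

```text
time: 7.4
eef_pos: [0.4817, 0.213, 0.2601]
orientation: [[-0.221, 0.975, -0.007], [0.975, 0.221, 0.0], [0.002, -0.007, -1.0]]
force: [0.1, 0.4, -6.1]
width: 0.026
```

```bash
python3 snap.py c wrist scene top; python3 - <<'E'
import cv2
a=cv2.resize(cv2.imread('pics/scene_c.png')[90:230,270:410],None,fx=4,fy=4,interpolation=cv2.INTER_CUBIC)
cv2.imwrite('pics/sc.png',a)
cv2.imwrite('pics/tc.png',cv2.resize(cv2.imread('pics/top_c.png')[150:260,220:350],None,fx=5,fy=5,interpolation=cv2.INTER_CUBIC))
E
```

```text
t 7.4 [0.4817 0.213  0.2601] F [ 0.09  0.4  -6.05] T [-0.07  0.   -0.01] w 0.026 yaw 102.76
```

View pics/sc.png

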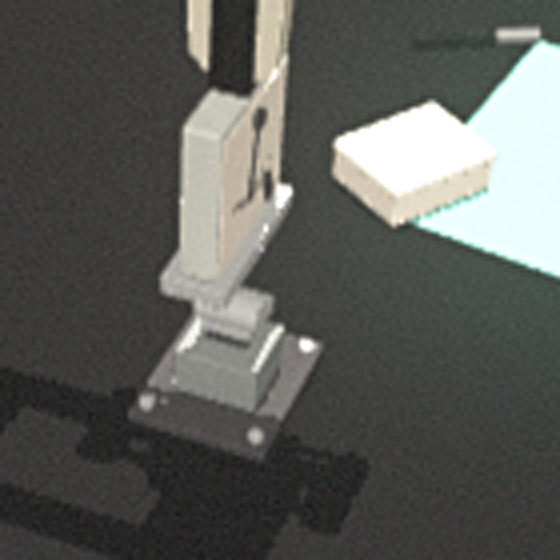

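View pics/tc.png

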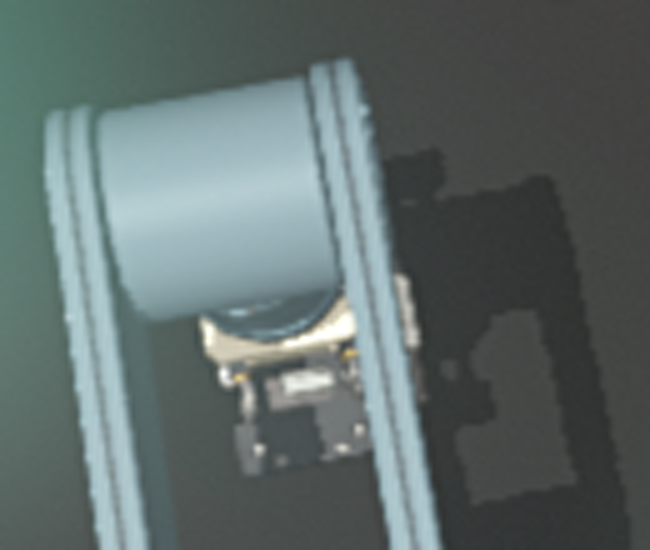

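View pics/wrist_c.png

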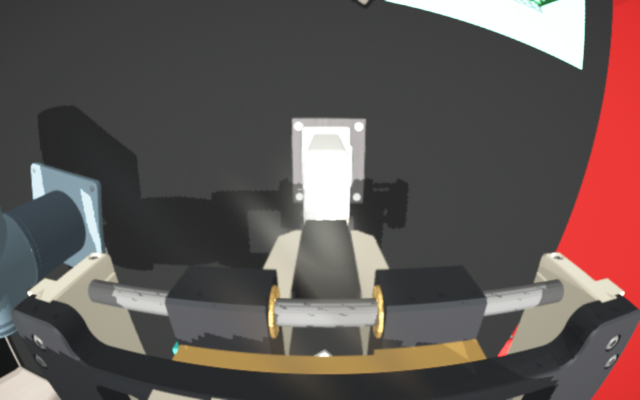

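```bash
cat > ov.py <<'E'
import sys,cv2,pickle
from h import *
# overlay gauge model: args tag roll  h(pinch height) -> scene & wrist crops
def edges():
    E=[]
    def box(x,y,z0,z1):
        P=lambda sx,sy,z:[sx*x,sy*y,z]
        for z in (z0,z1):
            for a,b in (((1,1),(1,-1)),((1,-1),(-1,-1)),((-1,-1),(-1,1)),((-1,1),(1,1))): E.append((P(*a,z),P(*b,z)))
        for a in ((1,1),(1,-1),(-1,-1),(-1,1)): E.append((P(*a,z0),P(*a,z1)))
    box(.022,.06,0,.014);box(.013,.055,.014,.124);box(.013,.013,.124,.185);return E
def pose(eef,R,roll,h,pitch=0):
    # gauge axes: y=tool x, x=tool y, z=-tool z ; roll about gauge x
    G=np.c_[R[:,1],R[:,0],-R[:,2]]
    c,s=np.cos(roll),np.sin(roll);Rx=np.array([[1,0,0],[0,c,-s],[0,s,c]])
    G=G@Rx; pinch=eef-R[:,2]*.0188
    return G,pinch-G@np.array([0,0,h])
def draw(tag,n,roll,h,box,S,out,dy=0):
    c,e,R=pickle.load(open(f'{n}_{tag}.pkl','rb'));G,o=pose(e,R,roll,h);o=o+G[:,1]*dy
    u0,v0,w,hh=box
    t=cv2.resize(cv2.imread(f'pics/{n}_{tag}.png')[v0:v0+hh,u0:u0+w],None,fx=S,fy=S,interpolation=cv2.INTER_CUBIC)
    f=lambda P:tuple(np.round((proj(n,P,c)[0]-[u0,v0]+.5)*S-.5).astype(int).tolist())
    for a,b in edges(): cv2.line(t,f(G@np.array(a)+o),f(G@np.array(b)+o),(0,255,0),1)
    bl=lambda l:Rz(np.radians(12.66))@np.array(l)+[.4816,.214,0]
    cv2.line(t,f(bl([.022,0,.085])),f(bl([-.022,0,.085])),(0,0,255),1)
    P=[f(bl([a,b,.01])) for a,b in ((.05,.06),(.05,-.06),(-.05,-.06),(-.05,.06))]
    cv2.polylines(t,[np.array(P)],True,(255,128,0),1)
    cv2.imwrite(out,t)
    return o
if __name__=='__main__':
    tag,roll,h=sys.argv[1],float(sys.argv[2]),float(sys.argv[3]);dy=float(sys.argv[4]) if len(sys.argv)>4 else 0
    print('gauge origin',draw(tag,'scene',roll,h,(270,90,140,140),5,f'pics/ovs_{tag}.png',dy).round(4))
    draw(tag,'wrist',roll,h,(260,100,140,140),4,f'pics/ovw_{tag}.png',dy)
E
python3 ov.py c 0 .1536
```

```text
gauge origin [0.4807 0.2131 0.1253]
```

View pics/ovs_c.png

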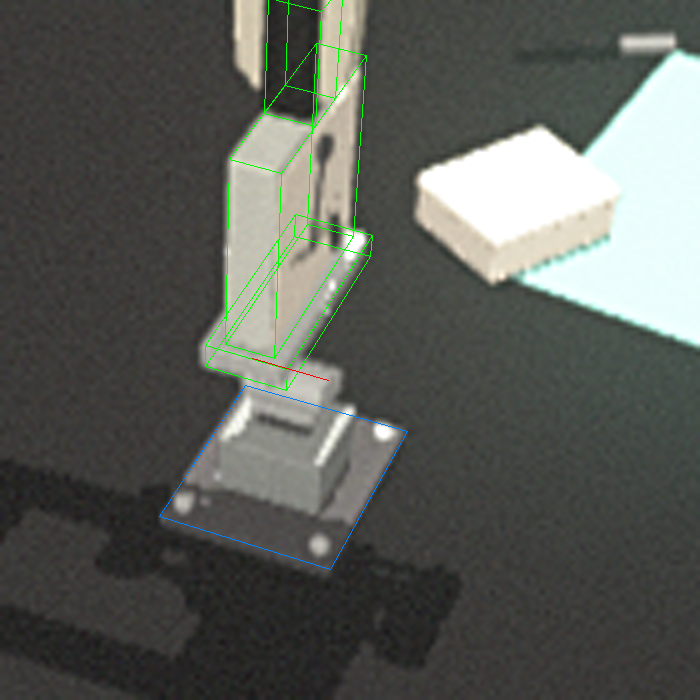

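View pics/ovw_c.png

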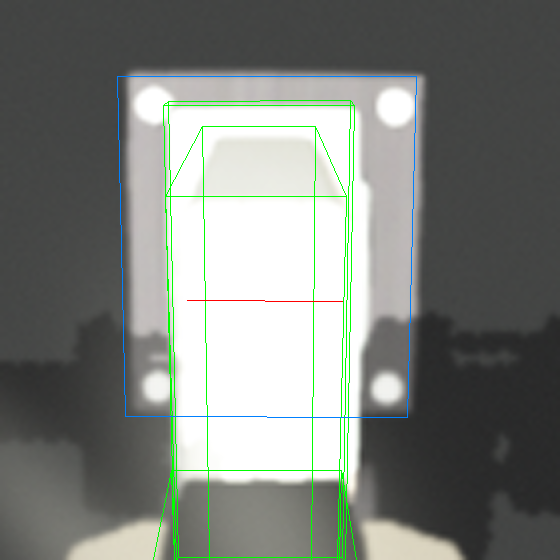

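Call:
drive_tool --steps '[{"dx": 0.05,"dy": 0,"dz": 1.2,"turn": 0},{"dx": 0.05,"dy": 0,"dz": 2.4,"turn": 0},{"dx": 0.05,"dy": 0,"dz": 3.2,"turn": 0},{"dx": 0.05,"dy": 0,"dz": 3.7,"turn": 0},{"dx": 0.05,"dy": 0,"dz": 4,"turn": 0},{"dx": 0.05,"dy": 0,"dz": 4.3,"turn": 0},{"dx": 0.05,"dy": 0,"dz": 4.5,"turn": 0},{"dx": 0.05,"dy": 0,"dz": 4.5,"turn": 0},{"dx": 0.05,"dy": 0,"dz": 4.5,"turn": 0},{"dx": 0.05,"dy": 0,"dz": 4.5,"turn": 0}]'

```text
time: 8.38
eef_pos: [0.4816, 0.2132, 0.2163]
orientation: [[-0.22, 0.976, -0.005], [0.976, 0.22, 0.001], [0.002, -0.005, -1.0]]
force: [-2.4, -2.2, -0.9]
width: 0.0257
```

```bash
python3 snap.py d scene wrist; python3 ov.py d 0 .1536
```

```text
t 8.3833 [0.4816 0.2132 0.2163] F [-2.4  -2.24 -0.91] T [-0.67  0.66 -0.01] w 0.0257 yaw 102.7
gauge origin [0.4808 0.2133 0.0815]
```

View pics/ovs_d.png

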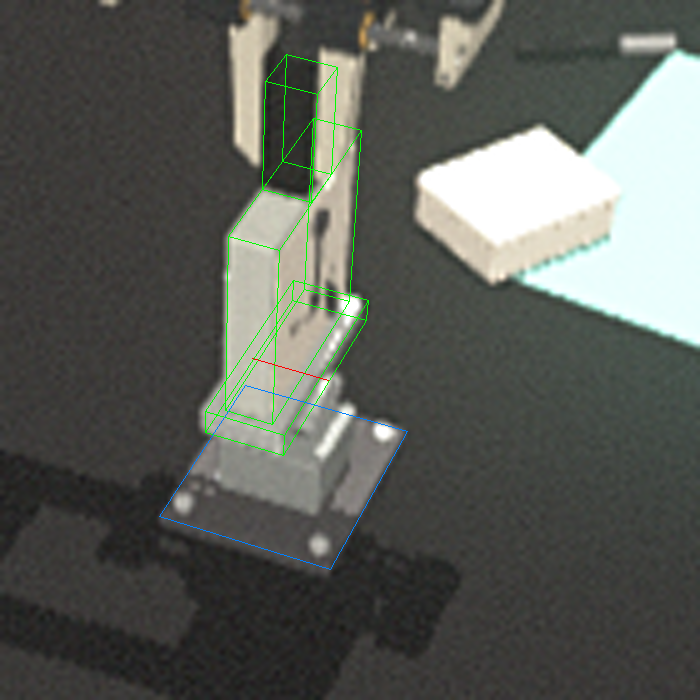

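View pics/ovw_d.png

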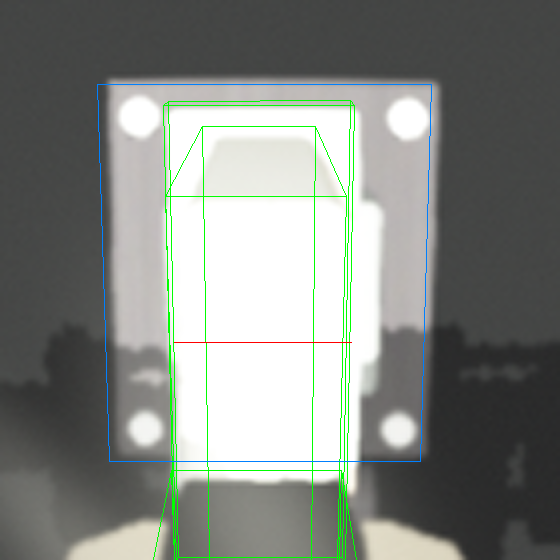

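Call:
drive_tool --steps '[{"dx": 0,"dy": 0,"dz": -0.7,"turn": 0},{"dx": 0.1,"dy": 0.1,"dz": -1.2,"turn": 0},{"dx": 0.2,"dy": 0.2,"dz": -1.2,"turn": 0},{"dx": 0.2,"dy": 0.2,"dz": -1.0,"turn": 0},{"dx": 0.2,"dy": 0.2,"dz": -0.6,"turn": 0},{"dx": 0.2,"dy": 0.2,"dz": -0.2,"turn": 0},{"dx": 0.2,"dy": 0.2,"dz": 0.1,"turn": 0},{"dx": 0.2,"dy": 0.2,"dz": 0.2,"turn": 0},{"dx": 0.2,"dy": 0.2,"dz": 0.2,"turn": 0},{"dx": 0.2,"dy": 0.2,"dz": 0.2,"turn": 0},{"dx": 0.2,"dy": 0.2,"dz": 0.2,"turn": 0},{"dx": 0.2,"dy": 0.2,"dz": 0.2,"turn": 0}]'

```text
time: 9.48
eef_pos: [0.4832, 0.2158, 0.2145]
orientation: [[-0.22, 0.976, -0.005], [0.976, 0.22, 0.001], [0.002, -0.005, -1.0]]
force: [-0.9, 1.0, 1.1]
width: 0.0257
```

Call:
drive_tool --steps '[{"dx": 0,"dy": 0,"dz": 0,"turn": 0},{"dx": 0,"dy": 0,"dz": 0,"turn": 0},{"dx": 0,"dy": 0,"dz": 0,"turn": 0},{"dx": 0,"dy": 0,"dz": 0,"turn": 0},{"dx": 0,"dy": 0,"dz": 0,"turn": 0},{"dx": 0,"dy": 0,"dz": 0,"turn": 0}]'

```text
time: 9.98
eef_pos: [0.4832, 0.2158, 0.2145]
orientation: [[-0.22, 0.976, -0.005], [0.976, 0.22, 0.001], [0.002, -0.004, -1.0]]
force: [-0.8, 0.8, 0.9]
width: 0.0256
```

```bash
python3 snap.py e scene wrist; python3 ov.py e 0 .1536; python3 - <<'E'
import cv2
cv2.imwrite('pics/se.png',cv2.resize(cv2.imread('pics/scene_e.png')[120:180,310:360],None,fx=12,fy=10,interpolation=cv2.INTER_CUBIC))
E
```

```text
t 9.9833 [0.4832 0.2158 0.2145] F [-0.84  0.82  0.88] T [0.04 0.26 0.01] w 0.0256 yaw 102.7
gauge origin [0.4826 0.216  0.0797]
```

View pics/ovs_e.png

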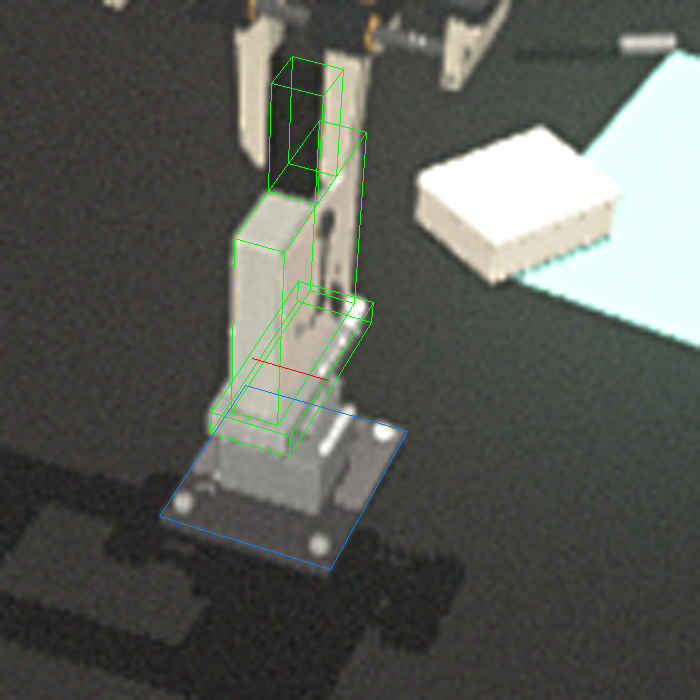

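View pics/ovw_e.png

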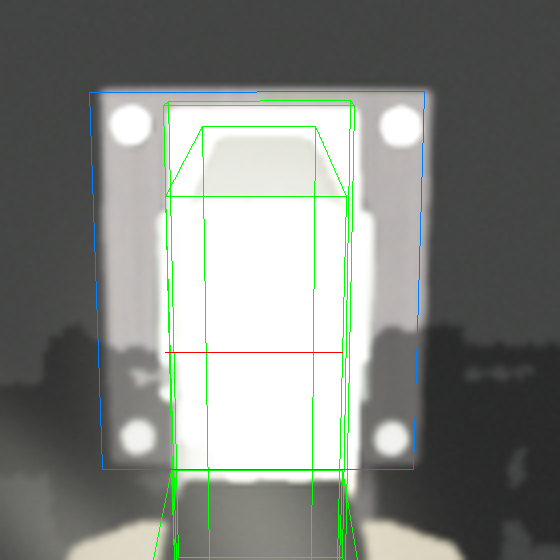

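View pics/se.png

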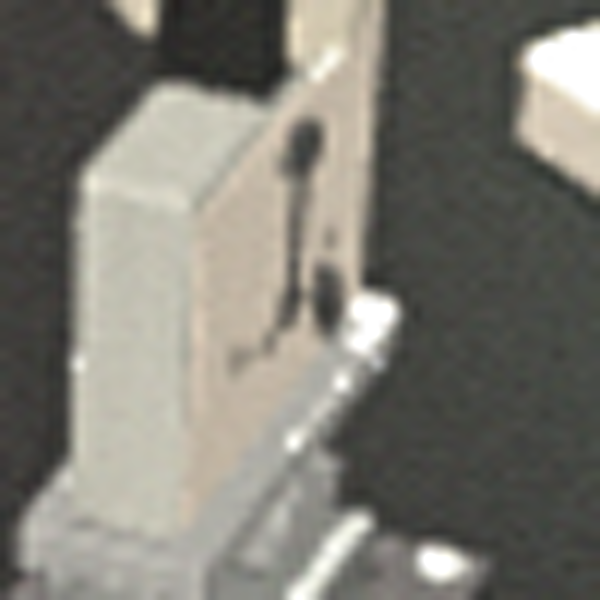

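Call:
drive_tool --steps '[{"dx": 0,"dy": 0,"dz": 0,"turn": 0},{"dx": 0,"dy": 0,"dz": 0,"turn": 0},{"dx": 0,"dy": 0,"dz": 0,"turn": 0},{"dx": 0,"dy": 0,"dz": 0,"turn": 0},{"dx": 0,"dy": 0,"dz": 0,"turn": 0},{"dx": 0,"dy": 0,"dz": 0,"turn": 0},{"dx": 0,"dy": 0,"dz": 0,"turn": 0},{"dx": 0,"dy": 0,"dz": 0,"turn": 0},{"dx": 0,"dy": 0,"dz": 0,"turn": 0},{"dx": 0,"dy": 0,"dz": 0,"turn": 0},{"dx": 0,"dy": 0,"dz": 0,"turn": 0},{"dx": 0,"dy": 0,"dz": 0,"turn": 0}]' --grip 1.5 --force 12

```text
time: 11.08
eef_pos: [0.4832, 0.2158, 0.2145]
orientation: [[-0.22, 0.976, -0.005], [0.976, 0.22, 0.001], [0.002, -0.005, -1.0]]
force: [-1.3, -0.2, 1.1]
width: 0.026
```

```bash
python3 snap.py f scene; python3 - <<'E'
import cv2,pickle
from h import *
im=cv2.imread('pics/scene_f.png')
c,e,R=pickle.load(open('scene_f.pkl','rb'))
from ov import pose
G,o=pose(e,R,0,.1536)
S=14;u0,v0=318,118
t=cv2.resize(im[v0:v0+45,u0:u0+45],None,fx=S,fy=S,interpolation=cv2.INTER_CUBIC)
t2=t.copy()
f=lambda P:tuple(np.round((proj('scene',P,c)[0]-[u0,v0]+.5)*S-.5).astype(int).tolist())
L=lambda a,r,x:G@np.array([x,np.sin(a)*r,.104-np.cos(a)*r])+o
for a,col in ((-.1,(255,0,0)),(0,(0,255,0)),(.1,(0,0,255)),(.36,(255,0,255))): cv2.line(t2,f(L(a,0,.0165)),f(L(a,.056,.0165)),col,1)
cv2.imwrite('pics/sf.png',np.hstack([t,t2])[:, :])
cv2.imwrite('pics/sf.png',cv2.resize(np.hstack([t,t2]),(800,400)))
E
```

```text
t 11.0833 [0.4832 0.2158 0.2145] F [-1.34 -0.16  1.12] T [0.1  0.22 0.06] w 0.026 yaw 102.69
```

View pics/sf.png

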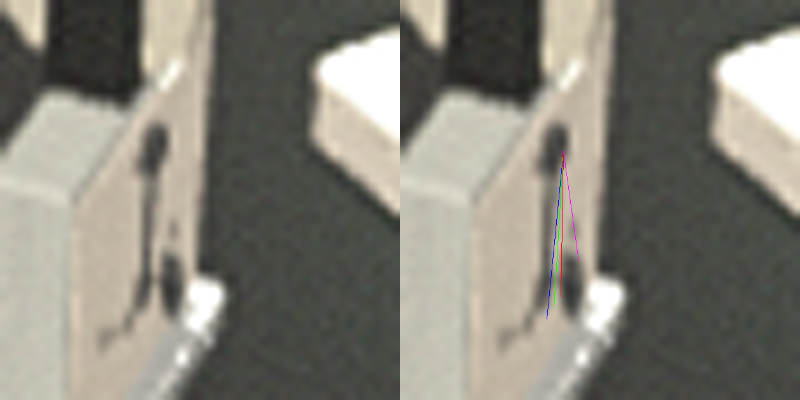

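Call:
drive_tool --steps '[{"dx": 0.3,"dy": 0,"dz": 0.05,"turn": 0},{"dx": 0.7,"dy": 0,"dz": 0.1,"turn": 0},{"dx": 1.1,"dy": 0,"dz": 0.12,"turn": 0},{"dx": 1.5,"dy": 0,"dz": 0.15,"turn": 0},{"dx": 1.9,"dy": 0,"dz": 0.2,"turn": 0},{"dx": 2.3,"dy": 0,"dz": 0.25,"turn": 0},{"dx": 2.7,"dy": 0,"dz": 0.3,"turn": 0},{"dx": 3.05,"dy": 0,"dz": 0.36,"turn": 0},{"dx": 3.05,"dy": 0,"dz": 0.36,"turn": 0},{"dx": 3.05,"dy": 0,"dz": 0.36,"turn": 0}]'

```text
time: 11.97
eef_pos: [0.4763, 0.2463, 0.2109]
orientation: [[-0.22, 0.975, -0.005], [0.975, 0.22, 0.002], [0.003, -0.004, -1.0]]
force: [-0.6, 1.7, 1.6]
width: 0.0259
```

```bash
python3 snap.py g scene wrist; python3 ov.py g -.2 .1536
```

```text
t 11.9667 [0.4763 0.2463 0.2109] F [-0.58  1.67  1.55] T [0.15 0.23 0.  ] w 0.0259 yaw 102.72
gauge origin [0.4824 0.2168 0.0791]
```

View pics/ovs_g.png

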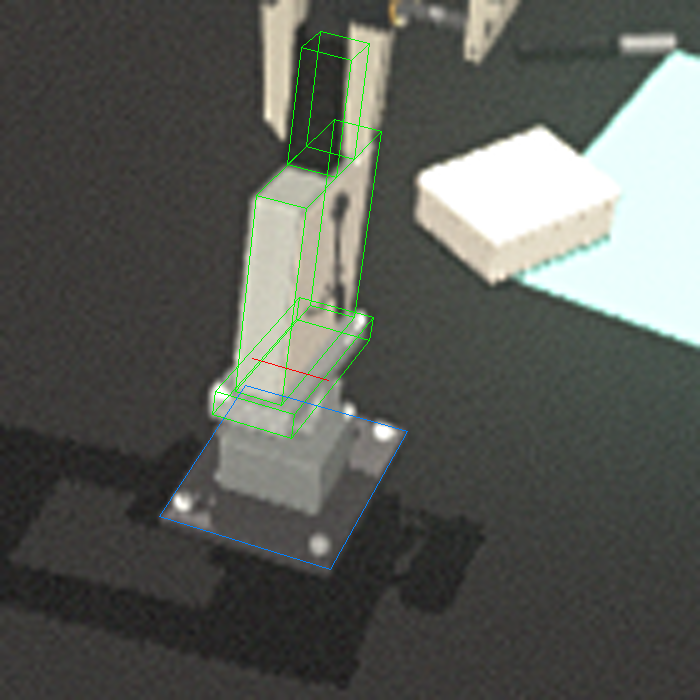

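View pics/ovw_g.png

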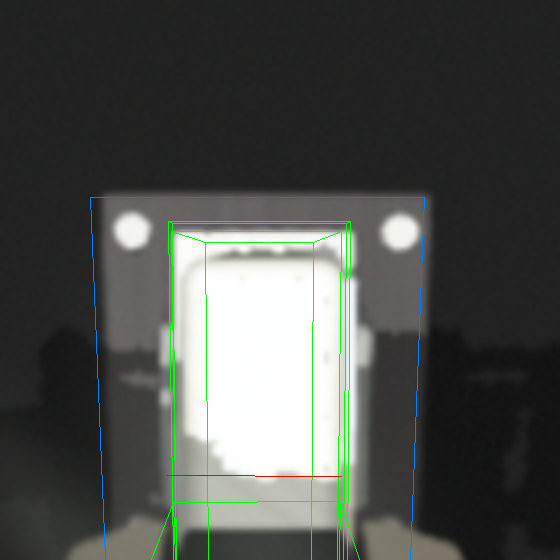

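Call:
drive_tool --steps '[{"dx": 0.3,"dy": 0,"dz": 0.07,"turn": 0},{"dx": 0.7,"dy": 0,"dz": 0.16,"turn": 0},{"dx": 1.1,"dy": 0,"dz": 0.27,"turn": 0},{"dx": 1.5,"dy": 0,"dz": 0.38,"turn": 0},{"dx": 1.9,"dy": 0,"dz": 0.5,"turn": 0},{"dx": 2.2,"dy": 0,"dz": 0.6,"turn": 0},{"dx": 2.4,"dy": 0,"dz": 0.66,"turn": 0},{"dx": 2.4,"dy": 0,"dz": 0.66,"turn": 0},{"dx": 2.4,"dy": 0,"dz": 0.66,"turn": 0},{"dx": 2.4,"dy": 0,"dz": 0.66,"turn": 0}]'

```text
time: 12.9
eef_pos: [0.4709, 0.2701, 0.2045]
orientation: [[-0.22, 0.976, -0.005], [0.976, 0.22, 0.003], [0.004, -0.004, -1.0]]
force: [-0.0, 2.2, 1.8]
width: 0.0261
```

Call:
drive_tool --steps '[{"dx": 0,"dy": 0,"dz": 0,"turn": 0},{"dx": 0,"dy": 0,"dz": 0,"turn": 0},{"dx": 0,"dy": 0,"dz": 0,"turn": 0},{"dx": 0,"dy": 0,"dz": 0,"turn": 0},{"dx": 0,"dy": 0,"dz": 0,"turn": 0},{"dx": 0,"dy": 0,"dz": 0,"turn": 0},{"dx": 0,"dy": 0,"dz": 0,"turn": 0},{"dx": 0,"dy": 0,"dz": 0,"turn": 0},{"dx": 0,"dy": 0,"dz": 0,"turn": 0},{"dx": 0,"dy": 0,"dz": 0,"turn": 0},{"dx": 0,"dy": 0,"dz": 0,"turn": 0},{"dx": 0,"dy": 0,"dz": 0,"turn": 0}]'

```text
time: 13.9
eef_pos: [0.4709, 0.2701, 0.2045]
orientation: [[-0.22, 0.976, -0.005], [0.976, 0.22, 0.003], [0.005, -0.004, -1.0]]
force: [-0.7, 0.5, 1.5]
width: 0.0262
```

```bash
python3 snap.py h scene wrist; python3 ov.py h -.36 .1536; python3 - <<'E'
import cv2
cv2.imwrite('pics/sh.png',cv2.resize(cv2.imread('pics/scene_h.png')[118:163,318:363],None,fx=14,fy=13,interpolation=cv2.INTER_CUBIC))
E
```

```text
t 13.9 [0.4709 0.2701 0.2045] F [-0.74  0.48  1.49] T [ 0.21  0.21 -0.01] w 0.0262 yaw 102.7
gauge origin [0.4822 0.2178 0.0793]
```

View pics/ovs_h.png

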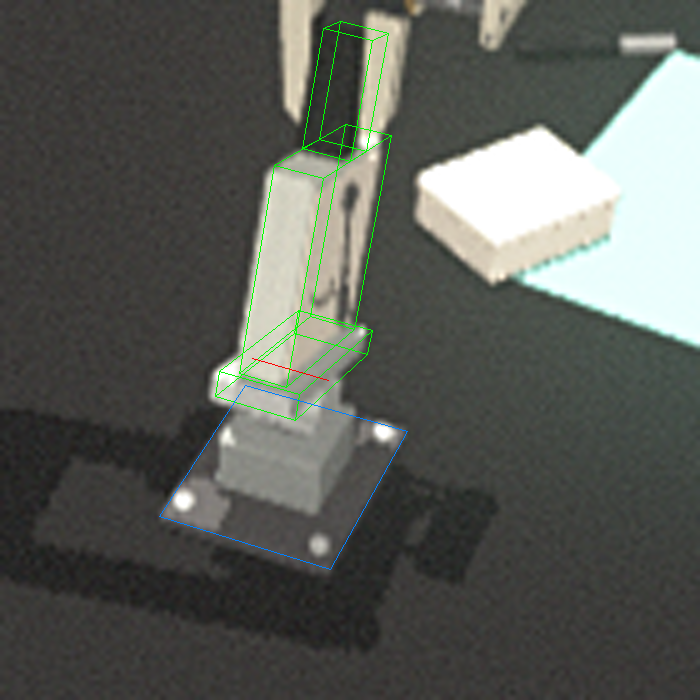

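View pics/ovw_h.png

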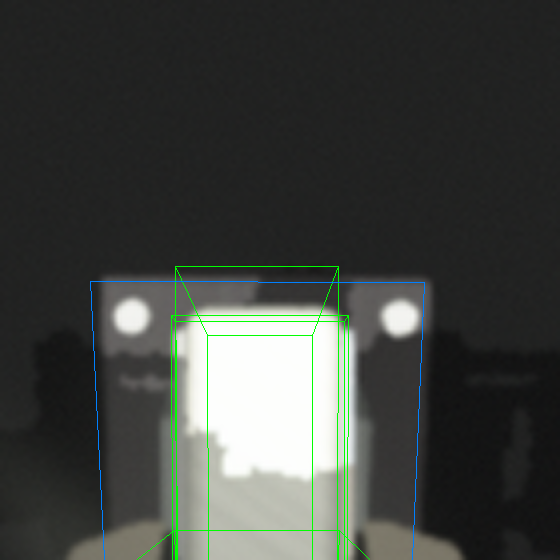

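View pics/sh.png

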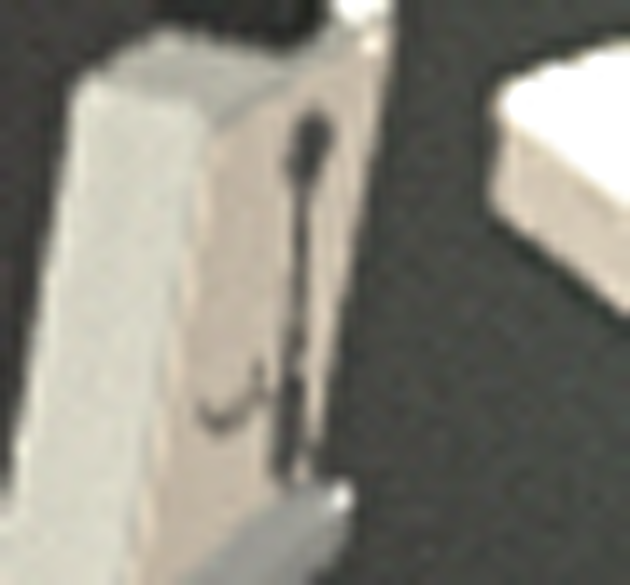

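```bash
cat > track.py <<'E'
import sys,cv2,pickle
from h import *
from ov import pose
from scipy.ndimage import map_coordinates,gaussian_filter
LN=[([-.013,-.055,.03],[-.013,-.055,.11],1),([.013,.055,.035],[.013,.055,.10],1),([.013,-.055,.03],[.013,-.055,.11],1)]
def track(tag,roll0,n='scene',lines=LN,free=3):
    c,e,R=pickle.load(open(f'{n}_{tag}.pkl','rb'));im=gaussian_filter(cv2.imread(f'pics/{n}_{tag}.png').astype(float).mean(2),.7)
    q=np.array([0,0,roll0,0.]) # dx,dy,roll, 
    def P(q,l):
        G,o=pose(e,R,q[2],.1536);return proj(n,G@np.array(l)+o+G[:,0]*q[0]+G[:,1]*q[1],c)[0]
    for it in range(6):
        obs=[]
        for a,b,_ in lines:
            pa,pb=P(q,a),P(q,b);d=(pb-pa)/np.linalg.norm(pb-pa);nn=np.array([-d[1],d[0]])
            for t in np.linspace(0,1,24):
                l=np.array(a)*(1-t)+np.array(b)*t;p=P(q,l);W=3.5 if it<2 else 2
                s=np.arange(-W,W+.01,.1);v=map_coordinates(im,[p[1]+s*nn[1],p[0]+s*nn[0]],order=3)
                g=np.abs(np.gradient(v));k=g.argmax()
                if g[k]>.4: obs.append((l,nn,(p+s[k]*nn)@nn))
        f=lambda z:[(P(z,l)@nn-o)for l,nn,o in obs]+[z[0]/.01,z[1]/.01]
        q=least_squares(f,q,loss='soft_l1',f_scale=.3).x
    r=np.array(f(q)[:-2]);return q,len(obs),np.sqrt((r**2).mean())
if __name__=='__main__':
    for tag,r in (('c',0),('d',0),('e',0),('f',0),('g',-.2),('h',-.36)):
        q,n,rm=track(tag,r);print(tag,'dx dy mm',(q[:2]*1e3).round(2),'roll',q[2].round(4),n,rm.round(2),
          [track(tag,r,lines=[LN[i]])[0][2].round(3) for i in range(3)])
E
python3 track.py
```

```text
c dx dy mm [-7.99 16.8 ] roll -0.0068 72 0.49 [np.float64(-0.02), np.float64(-0.005), np.float64(-0.073)]
d dx dy mm [-7.42 14.01] roll 0.0061 72 0.5 [np.float64(-0.006), np.float64(-0.012), np.float64(0.152)]
e dx dy mm [-7.61 16.75] roll -0.0147 72 0.56 [np.float64(-0.025), np.float64(-0.012), np.float64(-0.054)]
f dx dy mm [-8.08 18.34] roll -0.0219 72 0.5 [np.float64(-0.021), np.float64(-0.015), np.float64(-0.099)]
g dx dy mm [-7.19 13.19] roll -0.1891 72 0.54 [np.float64(-0.206), np.float64(-0.207), np.float64(-0.196)]
h dx dy mm [-5.09  7.78] roll -0.3603 72 0.6 [np.float64(-0.361), np.float64(-0.326), np.float64(-0.365)]
```

```bash
python3 - <<'E'
import cv2,pickle,numpy as np
from h import *
from ov import pose,edges
for tag,rolls in (('g',(-.19,-.21)),('h',(-.34,-.37))):
  out=[]
  c,e,R=pickle.load(open(f'wrist_{tag}.pkl','rb'))
  u0,v0,S=290,140,6
  im=cv2.imread(f'pics/wrist_{tag}.png')[v0:v0+70,u0:u0+70]
  if tag=='g': print(im[15:35,35].tolist())
  t=cv2.resize(im,None,fx=S,fy=S,interpolation=cv2.INTER_CUBIC)
  t=(255*(t/255.)**.7).astype(np.uint8)
  out=[t]
  if 1:
    t2=t.copy()
    for r,col in zip(rolls,((0,255,0),(0,0,255))):
      G,o=pose(e,R,r,.1536)
      f=lambda P:tuple(np.round((proj('wrist',G@np.array(P)+o,c)[0]-[u0,v0]+.5)*S-.5).astype(int).tolist())
      for z in (0,.014): cv2.line(t2,f([-.022,.06,z]),f([.022,.06,z]),col,1)
      cv2.line(t2,f([-.013,.055,.124]),f([.013,.055,.124]),col,1)
      cv2.line(t2,f([-.013,.045,.124]),f([.013,.045,.124]),col,1)
      cv2.line(t2,f([-.013,.055,.114]),f([.013,.055,.114]),col,1)
    out.append(t2)
  cv2.imwrite(f'pics/z{tag}.png',cv2.resize(np.hstack(out),(800,400)))
E
```

```text
[[98, 98, 102], [100, 100, 103], [145, 149, 149], [224, 228, 227], [244, 246, 246], [245, 248, 247], [233, 236, 236], [172, 178, 177], [124, 131, 130], [150, 161, 160], [202, 215, 214], [232, 240, 239], [243, 248, 248], [249, 252, 252], [252, 254, 253], [254, 254, 253], [254, 254, 253], [254, 254, 253], [254, 254, 253], [254, 254, 253]]
```

View pics/zg.png

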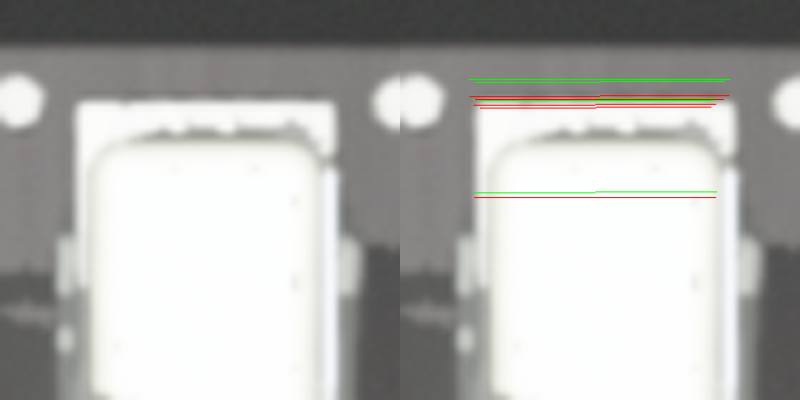

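View pics/zh.png

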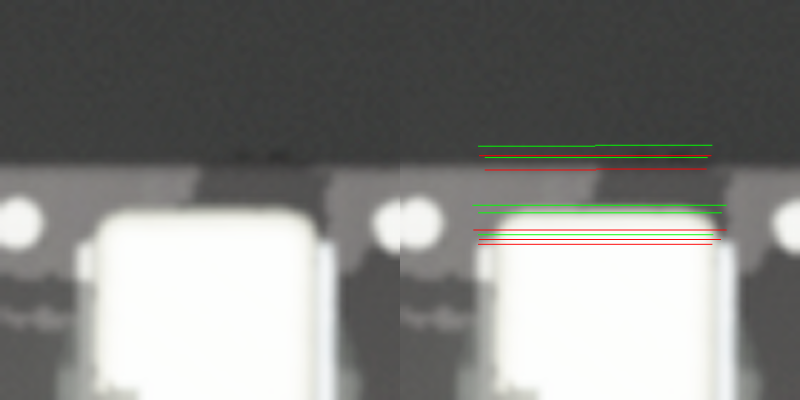

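```bash
python3 - <<'E'
import cv2,pickle,numpy as np
from h import *
from ov import pose
# base +y end silhouette row at columns beside the case, per tag
for tag,r0 in (('c',0),('d',0),('e',0),('g',-.2),('h',-.36)):
  c,e,R=pickle.load(open(f'wrist_{tag}.pkl','rb'));im=cv2.imread(f'pics/wrist_{tag}.png').astype(float).mean(2)
  pr=lambda r,l:(lambda G,o:proj('wrist',G@np.array(l)+o,c)[0])(*pose(e,R,r,.1536))
  res=[]
  for sx in (-.0185,.0205):
    col=pr(r0,[sx,.06,.014])[0]+2.2
    row=pr(r0,[sx,.06,.014])[1]; rr=np.arange(row-7,row+12,.1)
    from scipy.ndimage import map_coordinates
    v=map_coordinates(im,[rr,np.full_like(rr,col)],order=3);g=np.gradient(v);k=g.argmax();res.append((round(col,1),round(rr[k],2),round(g[k],2)))
  m={r:[round(pr(r,[0,.06,z])[1],2) for z in (0,.014)] for r in (r0-.02,r0,r0+.02)}
  print(tag,res,m)
E
```

```text
c [(np.float64(306.4), np.float64(126.33), np.float64(3.78)), (np.float64(348.8), np.float64(118.78), np.float64(3.79))] {-0.02: [np.float64(127.7), np.float64(128.61)], 0: [np.float64(124.64), np.float64(125.7)], 0.02: [np.float64(121.57), np.float64(122.8)]}
d [(np.float64(306.4), np.float64(119.35), np.float64(5.26)), (np.float64(348.7), np.float64(119.6), np.float64(4.62))] {-0.02: [np.float64(127.72), np.float64(128.63)], 0: [np.float64(124.65), np.float64(125.72)], 0.02: [np.float64(121.59), np.float64(122.81)]}
e [(np.float64(306.4), np.float64(121.51), np.float64(5.52)), (np.float64(348.8), np.float64(121.56), np.float64(5.68))] {-0.02: [np.float64(127.68), np.float64(128.59)], 0: [np.float64(124.62), np.float64(125.68)], 0.02: [np.float64(121.55), np.float64(122.78)]}
g [(np.float64(307.4), np.float64(157.42), np.float64(9.14)), (np.float64(347.8), np.float64(157.56), np.float64(4.99))] {-0.22: [np.float64(158.34), np.float64(157.76)], -0.2: [np.float64(155.28), np.float64(154.83)], -0.18000000000000002: [np.float64(152.21), np.float64(151.91)]}
h [(np.float64(308.0), np.float64(178.22), np.float64(4.27)), (np.float64(347.2), np.float64(181.98), np.float64(5.19))] {-0.38: [np.float64(182.91), np.float64(181.21)], -0.36: [np.float64(179.84), np.float64(178.28)], -0.33999999999999997: [np.float64(176.78), np.float64(175.35)]}
```

```bash
python3 - <<'E'
import cv2,numpy as np
for tag,a in (('c',118),('d',118),('e',118),('g',150),('h',172)):
  im=cv2.imread(f'pics/wrist_{tag}.png').astype(float).mean(2)
  print(tag,a,'center',im[a:a+16,318:334].mean(1).round().astype(int).tolist(),'L',im[a:a+16,303:306].mean(1).round().astype(int).tolist(),'R',im[a:a+16,346:349].mean(1).round().astype(int).tolist())
E
```

```text
c 118 center [141, 176, 187, 189, 189, 189, 189, 194, 221, 251, 255, 255, 255, 255, 255, 254] L [143, 179, 190, 191, 191, 193, 198, 204, 217, 246, 255, 255, 255, 255, 255, 255] R [126, 169, 184, 186, 186, 186, 186, 189, 204, 242, 255, 255, 255, 255, 255, 255]
d 118 center [76, 110, 157, 183, 190, 190, 190, 191, 205, 246, 255, 255, 255, 255, 255, 254] L [75, 107, 158, 184, 191, 192, 192, 192, 197, 239, 255, 255, 255, 255, 255, 255] R [73, 100, 145, 175, 186, 187, 188, 188, 194, 235, 255, 255, 255, 255, 255, 255]
e 118 center [68, 68, 70, 96, 151, 179, 187, 193, 222, 252, 255, 255, 255, 255, 255, 251] L [67, 68, 71, 97, 148, 177, 187, 192, 211, 247, 255, 255, 255, 255, 255, 255] R [68, 67, 69, 92, 145, 176, 186, 189, 209, 246, 255, 255, 255, 255, 255, 255]
g 150 center [98, 99, 99, 99, 99, 98, 97, 142, 226, 245, 246, 237, 199, 145, 159, 210] L [100, 100, 101, 101, 100, 100, 100, 129, 195, 218, 225, 225, 225, 224, 222, 222] R [96, 98, 97, 98, 98, 97, 97, 124, 187, 214, 220, 222, 222, 220, 213, 209]
h 172 center [69, 69, 68, 78, 123, 184, 228, 242, 249, 252, 253, 253, 253, 253, 253, 253] L [99, 99, 99, 99, 99, 99, 99, 99, 100, 111, 147, 183, 198, 201, 201, 199] R [70, 79, 81, 81, 81, 76, 73, 78, 85, 103, 148, 190, 205, 211, 215, 216]
```

```bash
python3 - <<'E'
import cv2,pickle
from h import *
from workcell import manip
s=manip.read_state();c=manip.camera_info('scene')
im=np.mean([manip.get_image('scene')[:,:,::-1].astype(float) for _ in range(8)],0)
cv2.imwrite('pics/scene_k.png',im.round().astype(np.uint8));pickle.dump((c,s['eef_pos'],s['orientation']),open('scene_k.pkl','wb'))
import track
for i in range(3):
    q,n,rm=track.track('k',-.36,lines=[track.LN[i]]);print(i,q.round(4),n,rm)
print(s['force'],manip.read_state()['time'])
t=cv2.resize(cv2.imread('pics/scene_k.png')[120:162,318:358],None,fx=18,fy=14,interpolation=cv2.INTER_CUBIC);cv2.imwrite('pics/sk.png',t)
g=im.mean(2)
for r in range(126,156): print(r,g[r,330:350].round().astype(int).tolist())
E
```

```text
0 [-0.0023 -0.0006 -0.3614  0.    ] 24 0.09008502920771094
1 [-0.004  -0.0007 -0.3277  0.    ] 24 0.08911484772573264
2 [-5.00e-04 -2.00e-04 -3.77e-01  0.00e+00] 24 0.9415679391168842
[-0.44795977  1.08447478  2.11914502] 14.4
126 [212, 204, 183, 166, 160, 159, 180, 189, 182, 158, 129, 164, 184, 185, 185, 94, 66, 68, 72, 73]
127 [209, 210, 196, 161, 163, 174, 184, 183, 173, 106, 78, 120, 182, 187, 173, 78, 65, 72, 70, 73]
128 [208, 207, 192, 179, 178, 179, 181, 182, 159, 88, 67, 101, 183, 187, 156, 73, 66, 71, 72, 72]
129 [208, 205, 192, 197, 180, 179, 181, 181, 144, 85, 68, 123, 186, 186, 138, 71, 68, 72, 70, 73]
130 [208, 206, 191, 190, 180, 178, 182, 182, 118, 75, 77, 164, 188, 185, 104, 65, 68, 71, 74, 71]
131 [208, 206, 200, 180, 177, 180, 180, 182, 133, 78, 98, 183, 188, 184, 95, 65, 70, 71, 71, 73]
132 [208, 202, 202, 178, 178, 179, 181, 183, 159, 97, 134, 184, 186, 174, 77, 64, 69, 71, 71, 73]
133 [207, 196, 204, 179, 178, 179, 179, 183, 180, 106, 163, 185, 184, 157, 76, 65, 70, 72, 72, 71]
134 [206, 191, 207, 180, 178, 180, 181, 183, 179, 102, 180, 188, 184, 144, 72, 67, 71,
[... 1334 characters left out ...]
 95, 65, 68, 69, 69, 70, 68, 69, 71]
149 [181, 177, 138, 154, 132, 133, 158, 129, 75, 100, 178, 80, 61, 67, 70, 70, 71, 68, 72, 70]
150 [180, 177, 138, 108, 117, 143, 181, 132, 74, 98, 157, 76, 65, 69, 69, 69, 69, 69, 69, 71]
151 [179, 179, 177, 139, 156, 183, 187, 132, 73, 97, 137, 74, 66, 69, 69, 68, 71, 70, 71, 67]
152 [181, 179, 181, 179, 180, 184, 183, 121, 69, 93, 95, 63, 65, 69, 68, 67, 70, 70, 72, 71]
153 [179, 178, 180, 179, 181, 183, 182, 105, 76, 131, 88, 62, 64, 68, 67, 67, 70, 70, 70, 68]
154 [179, 178, 179, 180, 179, 182, 181, 123, 100, 160, 101, 71, 77, 65, 67, 68, 68, 67, 69, 70]
155 [178, 179, 180, 178, 180, 181, 184, 159, 125, 135, 136, 125, 173, 78, 64, 68, 68, 68, 70, 69]
```

View pics/sk.png

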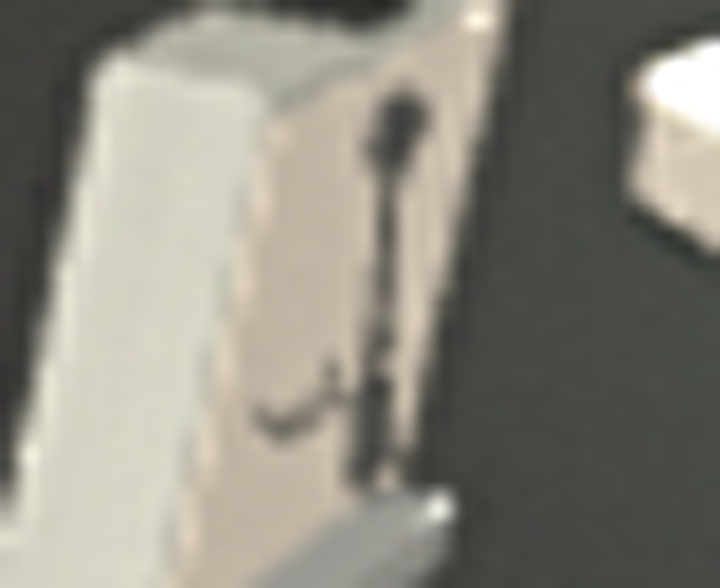

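```bash
python3 - <<'E'
from workcell import manip
s=manip.read_state();print(s['time'],s['eef_pos'],s['force'],s['width'])
print(manip.sign_off())
E
```

```text
14.4 [0.47095725 0.27012982 0.20446729] [-1.03003504  0.51308359  2.22978937] 0.026006878521250158
the job is handed in; nothing more can be done
None
```

I placed the larger white gauge square across the stud's ridge and held it level for about 1.6 s. I then rocked it toward its +y side and handed the job in at 14.4 s, still gripped and pressing the stud.

- **Placement:** my first touch-down was about 2 mm off the middle. I lifted it about 1 cm, shifted it and set it down again before the level hold.
- **Stud:** the wrist force rose about 8 N from hanging to the final hold, which means the stud is pressed roughly 5–6 mm of its 10 mm.
- **Level hold:** the pointer was on the zero tick as far as the scene camera resolves, to about 0.02–0.03 rad. A case-edge fit put the gauge about 0.02 rad off level; the wrist view showed it level.
- **Tab:** two close wrist-camera views before the grasp put it at about 0.36 rad, just past the 20° tick.
- **Final tilt:** the estimates disagree somewhat. Arm kinematics gave about 0.37 rad, the wrist view about 0.38, and two case edges in the scene view 0.36 and 0.33.
- **Pointer against tab:** an average of 8 scene frames, taken over a second after the last move, shows the settled pointer running into the tab's centre line within about 0.1 px. Allowing for the oblique view, that is good to about 0.02 rad.

I did not touch the dropper bottles, the slide box or the other gauges. I took no final picture of all of them.

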